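# Clear a corroded battery out of a wall clock with tongs

### The arm

A 6-joint arm with a two-finger parallel gripper is mounted at the origin on the work surface; the furniture and walls round the work are solid. World frame = base frame: x ahead of the robot, y to its left, z up, the work surface at z = 0. Lengths are in m, angles in rad, forces in N, time in s.
With the tool pointing down it reaches from about 0.35 to 0.925 m from the base axis. Payload 6.4 kg.
Tool frame: the origin (TCP) lies midway between the tips of the shut fingers; the grasp point (between the pads) lies 19 mm behind it; z points along the fingers, x is the direction in which the jaws open and shut, and the axes are right-handed (so a half turn about z gives the same grasp; the last joint's range is limited). The gripper opens to 94 mm and grips with 3 to 60 N. Pads are 16 mm wide; open, the fingers measure 119 mm over their backs; the gripper's body (75 mm by 177 mm) begins 78 mm behind the grasp point.
Start: joints at [1.042, 0.245, 1.558, -0, 1.339, -0.174], TCP at [0.226, 0.61, 0.205] pointing down, gripper open.
Joint ranges: [-3.13, 3.13], [-1.02, 2.26], [0.13, 2.54], [-0.95, 4.09], [0.21, 2.88], [-2.74, 2.74]. Speed limits (rad/s): [2.57, 2.57, 3.14, 3.14, 3.14, 3.14].

### API

Orientations are given as a unit quaternion [x, y, z, w].
In Python, from plant import arm, optics gives the robot as it stands.
- The arm moves only by the tool play_rows, never from a script. Its arguments are lists of equal length, an entry for each row: "xyz": the shift along the tool's x, y, z as a fraction of full scale, a list of three; "turn": the turn about the tool's z as a fraction of full scale; "hand": the gripper's target within -1 to 1 (shut at 1, half-way at 0, fully open at -1). A call has 1 to 5 rows; each row shifts and turns the pose as measured when the row begins, along the tool's axes as they then stand; what a row does not reach is not made up. Full scale, the value 1, is 0.05 m for a shift and 2 pi rad for a turn. A row lasts 1/8 s, in which the tool goes at most 62.5 mm and 10.7 degrees, less where a joint would pass 70% of its speed; a pose out of reach is approached as far as the arm can. A call with a number of a shift or a turn outside -1 to 1 is refused whole. A call with a gripper value outside its range is refused whole. The fingers move at their own pace and stop on an object; "squeeze" is the grip in N (left out, the last holds). Time passes only in rows, so rows that do not move let the fingers close. It gives the time, the measured TCP pose, the force and the opening at its end, in the units of the state.
- arm.state(): the state, without advancing time (a new reading comes with each control period).
- optics.grab_frame(name): name is "scene" or "side" or "wrist"; returns a dict with "frame" (420x560x3 uint8, red, green, blue), "range_z" (420x560 float32, m along the optical axis (not along the pixel's ray), 0 where there is no reading), "vertical_fov" (degrees; the focal length in pixels is half the picture's height over the tangent of half this angle, whatever the lens; pixels are square), "cx", "cy" (the principal point, pixels), "world_from_camera" (4x4, takes a point from camera to world coordinates). Camera axes: x right, y down, z forward; pixel columns grow to the right and rows downward; lengths in m; the calibration is good to about 2 mm. A picture is of the moment at which its call begins.
- arm.close_job(): hands the job in, once; it reports no verdict.
Trained networks look in the newest picture that a camera, given by its name, has taken for a name from the list of things; names that differ only in an ending like _2 or _b are one class to them, and where a whole thing is asked for, a point or a joint stands for the part that bears it (a point fixed in the world has none). Each returns a list of dicts, best first, with "conf" (0 to 1); they miss things now and then, are a little off and sometimes report something else, mostly with a low value. They report only what shows in the picture. A call takes as long as a camera call. They do not tell look-alikes from the thing itself.
- optics.look_for(name, camera): "rect" ([left, top, width, height] in pixels, round what is visible of it).
- optics.regions_of(name, camera): "pixels" (420x560 bool, what is visible of it) and "rect" ([left, top, width, height] in pixels, round what is visible of it).
- optics.mark_of(name, camera): "pixel" ([column, row] in pixels: a listed point, or the origin of a listed thing).
The state is a dict: "time": time; "joint_positions": joint angles; "joint_vel": joint speeds; "effort": joint torques, N m; "eef_pos": TCP position; "orientation": TCP orientation; "ft_force": force on the tool from outside, world axes, zero at the start; "moment": the same for the moment, N m; "gripper_width": finger opening in m.
Only numpy, scipy, OpenCV 4.12 (cv2) and the standard library are available. Lean on these libraries where they do the work, as an engineer would, in place of code of your own. Each camera call takes 0.05 s, during which the arm holds its last target.

### The job

The wall clock has stopped because its battery has corroded. Press in the release tab of the battery cover on its back and swing the cover right over, well past upright, so that it stays open; then, without touching the battery with the robot, lift it out with the spring tongs and set it down, without dropping it, in the wide compartment of the used-battery tray. Finish by laying the tongs back on the table, flat as they lay before, and leave the other things on the table where they are.

Things in the scene. Friction and masses are not known exactly. Their poses are not given: they have to be found in the camera images.
- clock_bay (a point): Round wall clock lying face down, fixed: white back 236 mm across, 20 mm high; on it a black case, x -46 to +46, y -44 to +72 mm, 62 mm high, with the battery bay (66 mm in x, 70 in y, 42 deep; its wall tops 62 mm above the table). This point: middle of the bay, level with the case top; z up, x from the cover's tab (near side) to its hinge (far side), y along the battery.
- cover (a joint): Grey battery cover, 77 x 76 x 3 mm, flush with the case top. Rad: 0 shut and latched, grows as its near edge swings up and over to the far side, 2.5 fully open. Its hinge is snug (0.03 N m): once unlatched the cover stays at whatever angle it is left.
- cover_hinge (a point): Middle of the cover's hinge line (along y), at x +36 mm, z 0 of clock_bay; fixed to the clock, same axes.
- tab (a joint): Release tab on the cover, in m: 0 released, 0.0055 pressed home toward +x. Sprung: 2.4 N starts it, 5.7 N pushes it home. From 4 mm on the latch is free; keep it pressed while the near edge rises the first 10 mm, then it cannot catch.
- tab_plate (a point): Middle of the tab's outer face, moving with the tab: upright grey plate 32 mm wide (y), 3 thick, 33 high (z -17 to +16 mm from here), pushed toward +x. At its top a lip 3 mm thick (z +13 to +16) stands out 7 mm toward -x: a fingertip slanting in from the near side presses the plate below the lip, then lifts under the lip. Cover shut: 48 mm above the table, x -56 mm of clock_bay.
- cell_center (a point): Corroded D-size battery: dark cylinder, 34 mm diameter, 61 mm long along its y, rust-brown near its +y end, 0.09 kg. This point is its centre. It lies along the bay's y axis, its axis 21 mm below clock_bay, on two low saddles 24 mm either side of its middle (38 mm wide, tops 8.5 mm above the bay floor). 16 mm is free either side of it for the tong jaws.
- tongs_grip (a point): Spring tongs lying on edge, arms side by side, 0.075 kg. Midway between two black finger plates (40 mm long in x, 24 high: 2 to 26 mm above the underside; 45 mm over the outside when open), 14 mm above the underside; x to the tips, z up, closing along y. Bow end 95 mm behind. Squeeze 5 N (start), 12 N (at the battery), 17 N (stop). Squeezed 3 to 4 mm they are held with the jaws still open.
- tongs_jaws (a point): Middle between the jaws, 110 mm ahead of tongs_grip and 6 mm lower (same axes). Flat steel plates 31 mm long (x), 16 high, 54 mm apart inside and 60 outside when open; they close 2.4 mm for each mm of squeeze at the grips, and meet the battery when the grips measure 37 mm. The arms behind them are 10 mm high, 6 to 16 mm above the underside.
- tongs_left (a joint): How far the arms of the tongs are squeezed, rad: 0 open, 0.052 on the battery, 0.1 stop (jaws 16 mm apart); both arms move alike.
- tray_in (a point): Low grey used-battery tray, fixed, walls 3 mm thick, 32 mm high. This point: middle of the floor of its wide, empty compartment (80 mm in x, 140 in y; floor 4 mm above the table). A 28 mm high divider at x +40 parts it from a narrow compartment (to x +73) with three spent AA cells.
- loupe1: bystander: black standing magnifier, 42 mm across, 43 mm high; origin under it
- marker: bystander: slate-grey marker pen lying, 131 mm long, 18 mm thick; origin under its middle
- eraser1: bystander: eraser in a sleeve, 50 x 22 x 12 mm; origin under its middle
- letter_a: bystander: wooden printing block, 52 x 32 x 23 mm; origin under its middle
- letter_b: bystander: wooden printing block, 60 x 48 x 23 mm; origin under its middle
There are look-alikes about, which are no part of the job. Of the things that look like the part that bears clock_bay, the largest one is meant.

How it is judged:
On the way, in this order (a step that is already met when the one before it is completed fails the run):
1. the cover is unlatched and swung right over, so that it stays open (past 1.8 rad) (value of joint cover above 1.8 rad), for 0.2 s.
2. the battery hangs in the tongs, clear above the case (its axis 80 mm or more above the table) (height (world z) of cell_center above 0.08 m and contact force between tongs and cell above 0.3 N), for 0.2 s.
At the end, for the whole second after the job is handed in: The battery lies at rest on the floor of the tray's wide compartment, the clock's cover is still open (past 1.8 rad), and the tongs lie flat and still on the table (grips' middle under 20 mm, jaws' middle under 14 mm above it) (x of cell_center in the frame of tray_in between -0.035 and 0.035 m and y of cell_center in the frame of tray_in between -0.055 and 0.055 m and z of cell_center in the frame of tray_in below 0.024 m and linear speed of cell below 0.03 m/s and value of joint cover above 1.8 rad and height (world z) of tongs_grip below 0.02 m and height (world z) of tongs_jaws below 0.014 m and linear speed of tongs below 0.02 m/s); the robot touches nothing.
It fails at once if the robot touches the battery itself (fingers or arm) (contact force between any of the fingers, the arm and cell above 0.2 N).
It fails at once if the battery is dropped or thrown (faster than 0.9 m/s) (linear speed of cell above 0.9 m/s).
It fails at once if a bystander (magnifier, marker, eraser, printing block) is moved more than 30 mm (distance of any of loupe1, marker, eraser1, letter_a, letter_b from where it was at the start of the episode above 0.03 m).
It also fails if it takes over 66 s, if anything falls off the work surface, if the arm or the gripper's body presses on something with over 40 N, if the wrist force passes 120 N, or if a joint passes its speed limit or range.

## Working session

There is one attempt and no reset: what is moved stays moved. The work goes in short steps, Python scripts to look and compute and a tool call to move; the robot and the scene stay as the last step left them, time stands still between calls to the robot, and variables do not carry over. Pictures are saved under pics/ and viewed, and the job is handed in when it is done.

Besides the shell and the picture viewer there is one more tool, called after "Call:" as a command line: name --pt "numbers of a row" for each row, then --argument value for the rest. play_rows: Moves the arm, as the interface text tells. Its arguments: {"type":"object","properties":{"xyz":{"type":"array"},"turn":{"type":"array"},"hand":{"type":"array"},"squeeze":{"type":"number"}},"required":["xyz","turn","hand"]}

```bash
ls -la; mkdir -p pics
cat > h.py <<'E'
import numpy as np, cv2
from plant import arm, optics
from scipy.spatial.transform import Rotation as R
def grab(c,save=None):
    f=optics.grab_frame(c)
    if save: cv2.imwrite('pics/'+save+'.png',cv2.cvtColor(f['frame'],cv2.COLOR_RGB2BGR))
    return f
def foc(f): return 420/2/np.tan(np.radians(f['vertical_fov'])/2)
def pt(f,u,v,z=None):
    if z is None:
        u0,v0=int(round(u)),int(round(v)); p=f['range_z'][v0-1:v0+2,u0-1:u0+2]; p=p[p>0]; z=np.median(p) if p.size else np.nan
    F=foc(f); c=np.array([(u-f['cx'])/F*z,(v-f['cy'])/F*z,z,1])
    return (f['world_from_camera']@c)[:3]
def onz(f,u,v,h):
    F=foc(f); M=f['world_from_camera']; d=M[:3,:3]@np.array([(u-f['cx'])/F,(v-f['cy'])/F,1]); o=M[:3,3]
    return o+d*(h-o[2])/d[2]
def cloud(f):
    v,u=np.mgrid[:420,:560]; z=f['range_z']; F=foc(f)
    P=np.stack([(u-f['cx'])/F*z,(v-f['cy'])/F*z,z],-1)
    M=f['world_from_camera']; W=P@M[:3,:3].T+M[:3,3]; W[z<=0]=np.nan
    return W
def proj(f,p):
    M=np.linalg.inv(f['world_from_camera']); c=M[:3,:3]@np.asarray(p)+M[:3,3]; F=foc(f)
    return [c[0]/c[2]*F+f['cx'],c[1]/c[2]*F+f['cy']]
E
python3 - <<'E'
from h import *
np.set_printoptions(precision=4,suppress=True)
print(arm.state())
names=['clock_bay','cover','cover_hinge','tab','tab_plate','cell_center','tongs_grip','tongs_jaws','tongs_left','tray_in','loupe1','marker','eraser1','letter_a','letter_b']
for c in ['scene','side','wrist']:
    f=grab(c,c+'0'); print(c,f['vertical_fov'],f['world_from_camera'])
    for n in names:
        try:
            m=[(np.round(d['pixel']).tolist(),round(d['conf'],2),np.round(pt(f,*np.clip(d['pixel'],[1,1],[558,418])),3).tolist()) for d in optics.mark_of(n,c)[:4]]
        except Exception as e: m=e
        print(n,m)
E
```

```text
total 12
drwxr-xr-x  3 agent agent 4096 Dec  7 15:17 .
drwxr-xr-x 23 root  root  4096 Dec  7 15:17 ..
drwxr-xr-x  2 agent agent 4096 Dec  7 15:17 pics
{'time': 0.0, 'joint_positions': array([ 1.0419,  0.2458,  1.559 , -0.    ,  1.3387, -0.1741]), 'joint_vel': array([0.0005, 0.0003, 0.0009, 0.0013, 0.0009, 0.0003]), 'effort': array([  0.0006, -41.5804, -31.462 ,   0.0685,   0.033 ,  -0.0001]), 'eef_pos': array([0.2255, 0.609 , 0.2044]), 'orientation': array([ 0.8208,  0.5712, -0.0009,  0.0004]), 'ft_force': array([ 0.1705, -0.2786, -0.3305]), 'moment': array([ 0.0337, -0.0175,  0.0096]), 'gripper_width': 0.09400902305976128}
scene 45.614396886014475 [[ 0.7275 -0.5321  0.4332 -0.115 ]
 [-0.686  -0.5767  0.4437 -0.6655]
 [ 0.0137 -0.62   -0.7845  1.1302]
 [ 0.      0.      0.      1.    ]]
clock_bay [([267.0, 144.0], 0.83, [0.62, 0.158, 0.064]), ([183.0, 188.0], 0.67, [0.334, 0.2, 0.046]), ([264.0, 305.0], 0.64, [0.254, -0.234, 0.046])]
cover it knows: cell_center, clock_bay, cover_hinge, eraser, letter, loupe, marker, tab_plate, tongs_grip, tongs_jaws, tray_in
cover_hinge [([190.0, 189
[... 3000 characters left out ...]
 0.2542  0.151 ]
 [ 0.9378 -0.3339 -0.0955  0.6366]
 [-0.0013  0.2716 -0.9624  0.3854]
 [ 0.      0.      0.      1.    ]]
clock_bay []
cover it knows: cell_center, clock_bay, cover_hinge, eraser, letter, loupe, marker, tab_plate, tongs_grip, tongs_jaws, tray_in
cover_hinge []
tab it knows: cell_center, clock_bay, cover_hinge, eraser, letter, loupe, marker, tab_plate, tongs_grip, tongs_jaws, tray_in
tab_plate []
cell_center []
tongs_grip []
tongs_jaws []
tongs_left it knows: cell_center, clock_bay, cover_hinge, eraser, letter, loupe, marker, tab_plate, tongs_grip, tongs_jaws, tray_in
tray_in []
loupe1 []
marker [([186.0, 408.0], 0.56, [0.493, 0.354, 0.01])]
eraser1 []
letter_a []
letter_b []
```

View pics/scene0.png

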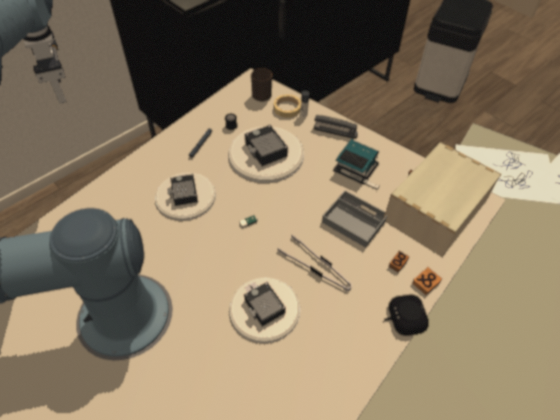

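View pics/side0.png

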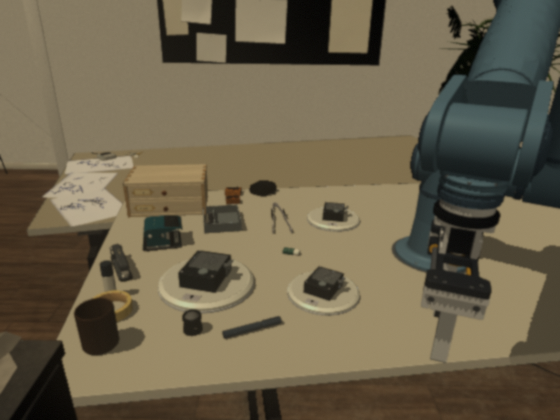

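View pics/wrist0.png

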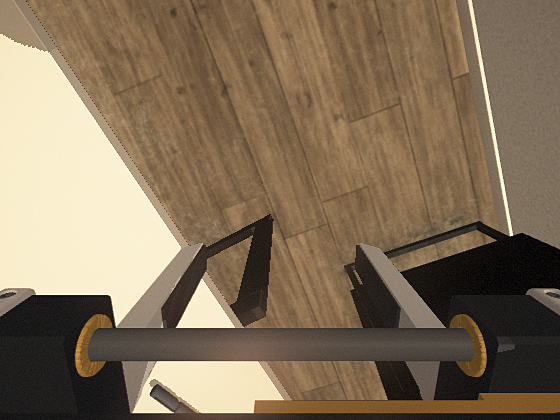

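Three clocks show up: scene (267,144), (183,188) and (264,305). The first has the biggest disc and its top at 62 mm. The tongs lie at about (318,268) and the tray at (350,220). Next I'll enlarge the candidate and measure the geometry.

Run:
```python
from h import *
np.set_printoptions(precision=4,suppress=True)
print(arm.state()['time'])
s=grab('scene'); d=grab('side')
np.savez('c0.npz',s=cloud(s),d=cloud(d),si=s['frame'],di=d['frame'])
a=cv2.resize(cv2.cvtColor(s['frame'][115:185,220:310],cv2.COLOR_RGB2BGR),(450,350),interpolation=2)
b=cv2.resize(cv2.cvtColor(d['frame'][240:315,150:265],cv2.COLOR_RGB2BGR),(540,352),interpolation=2)
cv2.imwrite('pics/a1.png',a);cv2.imwrite('pics/b1.png',b)
a=cv2.resize(cv2.cvtColor(s['frame'][225:300,265:365],cv2.COLOR_RGB2BGR),(600,450),interpolation=2)
cv2.imwrite('pics/t1.png',a)
```

```text
1.95
```

View pics/a1.png

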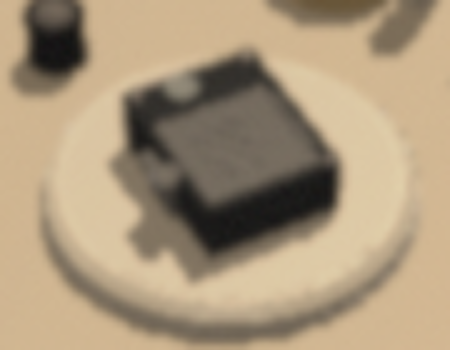

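View pics/b1.png

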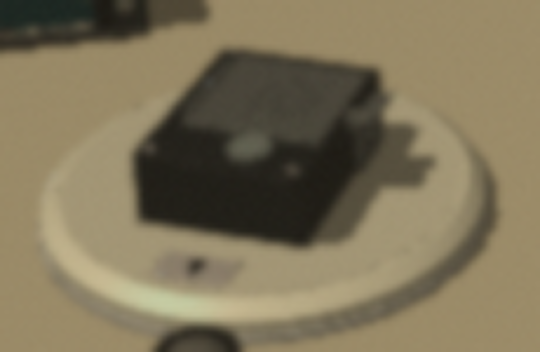

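View pics/t1.png

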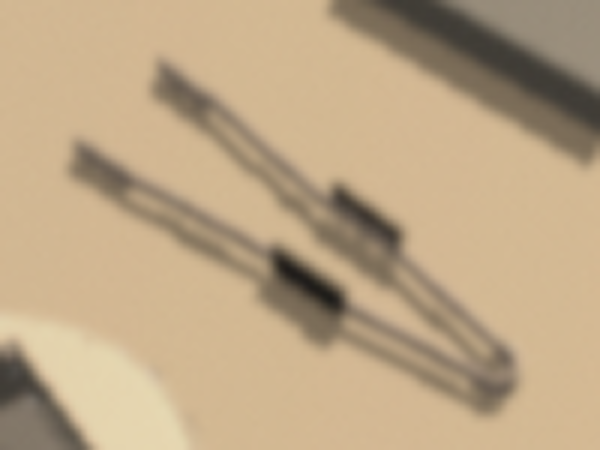

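The chosen clock has its tab at the left of the crop, on the robot side, and its knob end toward +y. The tongs' tips point to upper left. Now I'll fit the poses from the clouds.

Run:
```python
from h import *
np.set_printoptions(precision=4,suppress=True)
z=np.load('c0.npz')
for k in 'sd':
    W=z[k]; 
    m=(np.abs(W[...,0]-.62)<.14)&(np.abs(W[...,1]-.165)<.14)
    P=W[m&(W[...,2]>.054)&(W[...,2]<.07)]
    r=cv2.minAreaRect((P[:,:2]*1000).astype(np.float32)); print(k,'case',r,np.median(P[:,2]),len(P))
    P=W[m&(W[...,2]>.012)&(W[...,2]<.027)]
    print(' disc',cv2.minEnclosingCircle((P[:,:2]*1000).astype(np.float32)),np.median(P[:,2]))
    m=(np.abs(W[...,0]-.45)<.13)&(np.abs(W[...,1]+.19)<.13)&(W[...,2]>.008)&(W[...,2]<.035)
    P=W[m]; P=P[(P[:,0]<.6)&(P[:,1]>-.30)]
    print(' tongs n',len(P), P.min(0),P.max(0)); 
    im=np.zeros((420,560),np.uint8)
    W2=W.copy()
    m=(np.abs(W[...,0]-.62)<.14)&(np.abs(W[...,1]+.19)<.14)&(W[...,2]>.022)&(W[...,2]<.045)
    P=W[m]; r=cv2.minAreaRect((P[:,:2]*1000).astype(np.float32)); print(' tray',r,np.median(P[:,2]))
```

```text
s case ((621.7313842773438, 174.7997283935547), (122.18781280517578, 109.38929748535156), 76.14859771728516) 0.06219513790451292 903
 disc ((627.6304931640625, 172.2845458984375), 119.31965637207031) 0.02029283597717746
 tongs n 867 [ 0.3201 -0.3     0.008 ] [ 0.5799 -0.0856  0.0346]
 tray ((640.95751953125, -228.6165771484375), (126.44859313964844, 221.1217041015625), 10.297812461853027) 0.029166352416202024
d case ((618.9876098632812, 178.3673095703125), (120.55628204345703, 110.20892333984375), 76.26617431640625) 0.0630000462813588 1106
 disc ((625.7685546875, 178.42999267578125), 119.30825805664062) 0.02132424337970168
 tongs n 265 [ 0.3201 -0.2994  0.0085] [ 0.5795 -0.1095  0.0347]
 tray ((649.4425659179688, -216.253173828125), (159.86656188964844, 238.80409240722656), 31.324308395385742) 0.029641152336936205
```

Call:
play_rows --pt "-0.62 0.95 -0.1" --pt "-0.62 0.95 -0.1" --pt "-0.62 0.95 -0.1" --pt "-0.62 0.95 -0.1" --pt "-0.62 0.95 -0.1" --turn '[0,0,0,0,0]' --hand '[-1,-1,-1,-1,-1]'

```text
time: 2.68
eef_pos: [0.3975, 0.3781, 0.231]
orientation: [0.819, 0.574, 0.001, 0.0]
ft_force: [-0.0, 1.5, 0.4]
gripper_width: 0.0939
```

Call:
play_rows --pt "-0.62 0.92 0" --pt "-0.62 0.92 0" --pt "-0.62 0.92 0" --pt "-0.6 0.9 0" --pt "0 0 0" --turn '[0,0,0,-0.017,0]' --hand '[-1,-1,-1,-1,-1]'

```text
time: 3.3
eef_pos: [0.5334, 0.1911, 0.2331]
orientation: [0.787, 0.616, 0.003, 0.001]
ft_force: [-0.4, 0.8, -1.3]
gripper_width: 0.0939
```

Run:
```python
from h import *
np.set_printoptions(precision=4,suppress=True)
f=grab('wrist','w1'); np.savez('w1.npz',W=cloud(f)); print(f['world_from_camera'])
for n in ['clock_bay','cover_hinge','tab_plate']:
    print(n,[(np.round(d['pixel']).tolist(),round(d['conf'],2),pt(f,*d['pixel'])) for d in optics.mark_of(n,'wrist')[:4]])
```

```text
[[ 0.24    0.9329  0.2684  0.455 ]
 [ 0.9708 -0.2312 -0.0643  0.2094]
 [ 0.002   0.276  -0.9611  0.4127]
 [ 0.      0.      0.      1.    ]]
clock_bay [([238.0, 5.0], 0.64, array([0.3297, 0.1961, 0.0467])), ([272.0, 272.0], 0.63, array([0.6257, 0.1574, 0.0627]))]
cover_hinge [([275.0, 293.0], 0.98, array([0.6554, 0.154 , 0.0631])), ([235.0, 37.0], 0.64, array([0.3578, 0.1847, 0.0477]))]
tab_plate [([275.0, 226.0], 0.58, array([0.5671, 0.1757, 0.0656]))]
```

View pics/w1.png

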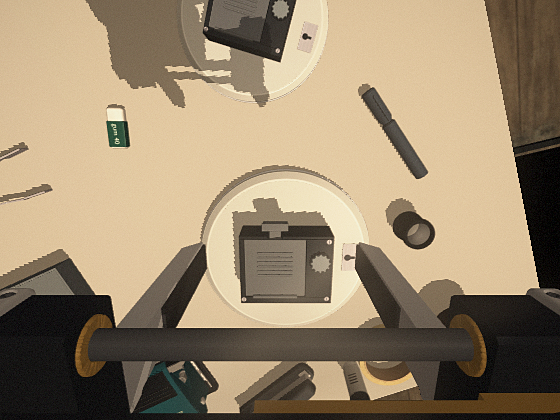

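Run:
```python
from h import *
np.set_printoptions(precision=4,suppress=True)
im=cv2.imread('pics/w1.png')
cv2.imwrite('pics/w1z.png',cv2.resize(im[205:315,220:345],(750,600)[:2] if 0 else (682,600),interpolation=2))
W=np.load('w1.npz')['W']
P=W[205:330,195:375]; 
S=P[(P[...,2]>.056)&(P[...,2]<.068)]
r=cv2.minAreaRect((S[:,:2]*1000).astype(np.float32)); print(r, cv2.boxPoints(r))
c,s=np.cos(np.radians(76.2)),np.sin(np.radians(76.2))
D=P[(P[...,2]>.017)&(P[...,2]<.023)]
print(cv2.minEnclosingCircle((D[:,:2]*1000).astype(np.float32)))
```

```text
((618.9952392578125, 176.4079132080078), (116.24996185302734, 108.92789459228516), 76.00248718261719) [[552.0893 133.1826]
 [657.7827 106.8352]
 [685.9012 219.6332]
 [580.2078 245.9807]]
((627.4475708007812, 174.4468231201172), 115.63092803955078)
```

View pics/w1z.png

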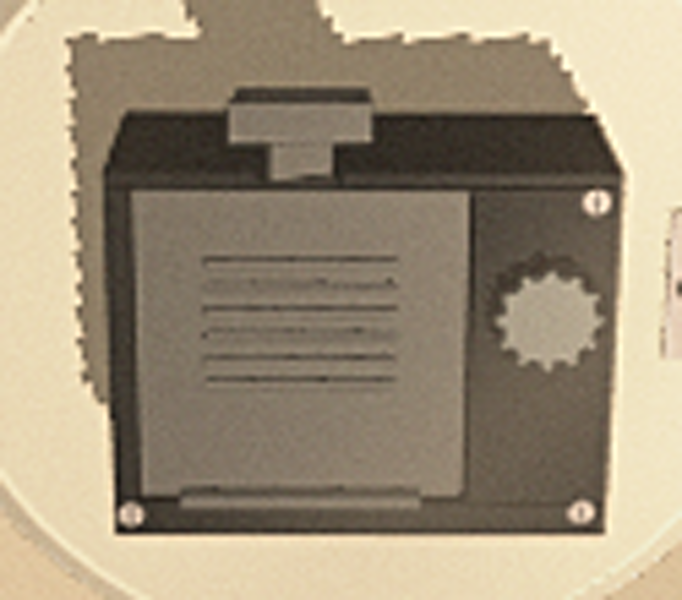

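Call:
play_rows --pt "-0.15 0.66 0.6" --pt "0 0 1" --pt "0 0 1" --pt "0 0 0.5" --pt "0 0 0" --turn '[0,0,0,0,0]' --hand '[-1,-1,-1,-1,-1]'

```text
time: 4.12
eef_pos: [0.561, 0.1879, 0.0762]
orientation: [0.782, 0.623, 0.005, 0.001]
ft_force: [-0.8, -0.5, -0.0]
gripper_width: 0.094
```

Call:
play_rows --pt "-0.22 0.11 0" --pt "0 0 0.4" --pt "0 0 0" --turn '[0.003,0,0]' --hand '[-1,-1,-1]'

```text
time: 4.5
eef_pos: [0.566, 0.1767, 0.0586]
orientation: [0.788, 0.615, 0.007, 0.003]
ft_force: [-1.2, 0.3, 0.1]
gripper_width: 0.0936
```

Call:
play_rows --pt "-0.03 -0.05 0.42" --pt "0 0 0" --pt "0 0 0" --turn '[0,0,0]' --hand '[-1,0.1,0.1]' --squeeze 25

```text
time: 4.88
eef_pos: [0.5657, 0.1761, 0.0397]
orientation: [0.788, 0.615, 0.009, 0.004]
ft_force: [0.1, 0.2, -0.2]
gripper_width: 0.0777
```

Run:
```python
from h import *
np.set_printoptions(precision=4,suppress=True)
s=arm.state(); print(s['eef_pos'],s['orientation'],s['gripper_width'],R.from_quat(s['orientation']).as_matrix())
f=grab('wrist','w2')
```

```text
[0.5657 0.1761 0.0397] [0.7883 0.6153 0.0092 0.0038] 0.07766004820871304 [[ 0.2428  0.9699  0.0193]
 [ 0.97   -0.2429  0.0053]
 [ 0.0098  0.0174 -0.9998]]
```

View pics/w2.png

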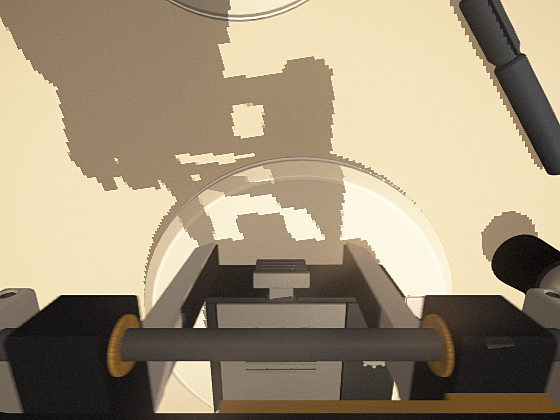

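The lip at (282,275) sits midway between the fingers. I'll close on it now.

Call:
play_rows --pt "0 -0.04 0" --pt "0 0 0" --pt "0 0 0" --pt "0 0 0" --turn '[0,0,0,0]' --hand '[1,1,1,1]' --squeeze 25

```text
time: 5.42
eef_pos: [0.5646, 0.1768, 0.0414]
orientation: [0.788, 0.615, 0.01, 0.005]
ft_force: [-0.6, 0.3, -0.4]
gripper_width: 0.0337
```

Call:
play_rows --pt "0 0 0.02" --pt "0 0 0.02" --pt "0 0.06 0" --pt "0 0.06 0" --turn '[0,0,0,0]' --hand '[1,1,1,1]' --squeeze 30

```text
time: 5.92
eef_pos: [0.5696, 0.1756, 0.0405]
orientation: [0.788, 0.615, 0.009, 0.004]
ft_force: [-5.1, 0.4, 4.2]
gripper_width: 0.0309
```

Call:
play_rows --pt "0 0.03 -0.02" --pt "0 0.02 -0.1" --pt "0 0.02 -0.1" --pt "0 0.02 -0.1" --turn '[0,0,0,0]' --hand '[1,1,1,1]'

```text
time: 6.42
eef_pos: [0.5675, 0.1757, 0.0518]
orientation: [0.788, 0.615, 0.004, -0.002]
ft_force: [-3.9, 3.1, -1.3]
gripper_width: 0.0309
```

Run:
```python
from h import *
f=grab('wrist','w3')
f=grab('side','s3'); im=cv2.imread('pics/s3.png'); cv2.imwrite('pics/s3z.png',cv2.resize(im[210:315,150:290],(700,525),interpolation=2))
```

```text
(no output)
```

View pics/w3.png

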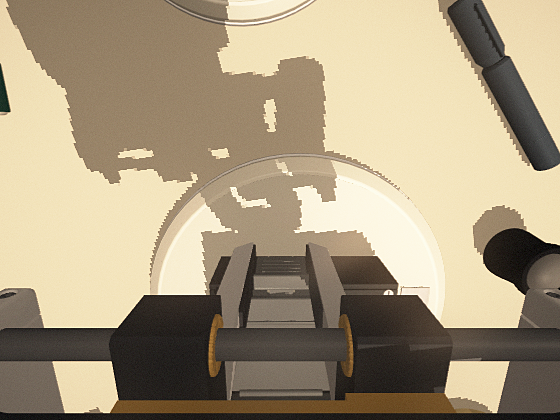

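View pics/s3z.png

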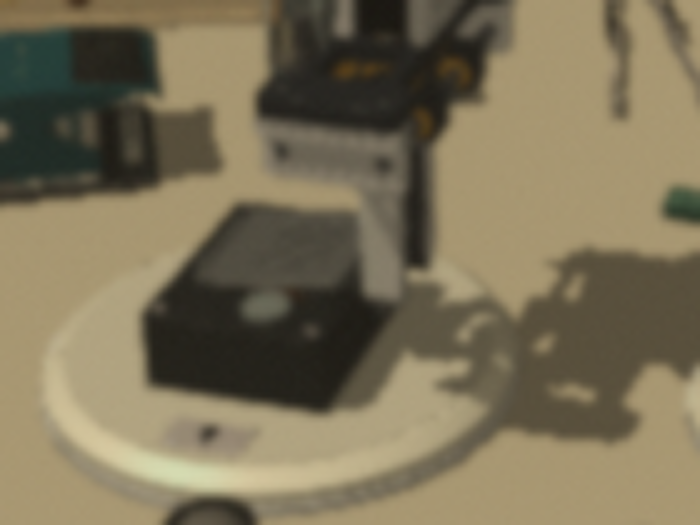

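```bash
cat >> h.py <<'E'
O=np.array([.624,.1607,.062]); CX=np.array([.9703,-.2419,0]); CY=np.array([.2419,.9703,0])
def toclock(W): d=W-O; return np.stack([d@CX,d@CY,d[...,2]],-1)
def prof(W,y0=-.03,y1=.03):
    C=toclock(W)
    for a in np.arange(-.075,.15,.01):
        m=(C[...,0]>=a)&(C[...,0]<a+.01)&(C[...,1]>y0)&(C[...,1]<y1)
        if m.sum()>3: print(round(a*1e3),m.sum(),np.round(np.nanpercentile(C[...,2][m]*1e3,[5,25,50,75,95])))
E
python3 - <<'E'
from h import *
f=grab('wrist'); prof(cloud(f)); print('scene'); f=grab('scene'); prof(cloud(f))
E
```

```text
-75 5466 [-41.   4.  39.  60. 102.]
-65 2688 [-41. -40.  16.  61.  95.]
-55 2539 [-41. -40.  -3.  15.  84.]
-45 916 [-3.  7. 10. 11. 11.]
-35 888 [ 8.  9.  9. 10. 10.]
-25 588 [ 7.  8.  9.  9. 10.]
5 573 [3. 4. 4. 4. 5.]
15 967 [2. 2. 3. 3. 4.]
25 1093 [1. 1. 2. 2. 3.]
35 793 [0. 1. 1. 2. 3.]
45 16 [-0. -0.  0.  0.  0.]
scene
-75 145 [-43. -40.  47. 306. 311.]
-65 159 [-44. -39.  14. 308. 311.]
-55 108 [-43. -40.  12. 308. 310.]
-45 83 [-42. -23.   3. 302. 309.]
-35 44 [ -3.   9. 178. 195. 305.]
-25 23 [  3.   7.   9.  10. 186.]
-15 24 [-41. -10.   5.   7.   9.]
-5 21 [1. 4. 5. 6. 8.]
5 21 [-1.  2.  3.  4.  6.]
15 22 [-0.  1.  3.  6.  7.]
25 31 [-1.  0.  2.  3.  5.]
35 37 [-3.  0.  1.  3.  6.]
45 16 [-4. -3. -2. -0.  2.]
55 8 [-43. -42. -42. -41. -37.]
65 31 [-45. -44. -40. -39. -36.]
75 37 [-45. -43. -41. -40. -36.]
85 41 [-45. -44. -41. -39. -38.]
95 39 [-45. -43. -41. -39. -38.]
105 31 [-49. -44. -43. -41. -39.]
115 17 [-65. -61. -52. -48. -47.]
125 39 [-67. -63. -62. -60. -57.]
135 42 [-66. -64. -63. -60. -57.]
145 42 [-65. -63. -62. -60. -59.]
```

The cover surface slopes up to +11 mm at the near edge, about 0.12 rad, so it is unlatched. I'll follow the arc.

Call:
play_rows --pt "0 0.06 -0.27" --pt "0 0.1 -0.28" --pt "0 0.14 -0.26" --pt "0 0.18 -0.24" --pt "0 0.2 -0.2" --turn '[0,0,0,0,0]' --hand '[1,1,1,1,1]' --squeeze 20

```text
time: 7.25
eef_pos: [0.6005, 0.1674, 0.1167]
orientation: [0.788, 0.616, 0.003, -0.003]
ft_force: [-3.2, 2.3, 0.8]
gripper_width: 0.0318
```

Run:
```python
from h import *
f=grab('wrist','w4'); prof(cloud(f))
f=grab('side','s4'); im=cv2.imread('pics/s4.png'); cv2.imwrite('pics/s4z.png',cv2.resize(im[180:315,150:290],(560,540),interpolation=2))
```

```text
-75 801 [-42. -41. -41. -40. -40.]
-65 7376 [-41. 163. 170. 175. 177.]
-55 12801 [-40. 169. 174. 177. 187.]
-45 6547 [ -3. 172. 179. 180. 182.]
-35 6047 [ 59.  68. 102. 124. 159.]
-25 3230 [-41. -18.  72.  83. 151.]
-15 721 [-41. -39. -12.  -7.  79.]
5 62 [36. 38. 41. 41. 46.]
15 59 [26. 27. 31. 31. 32.]
25 67 [4. 6. 7. 7. 8.]
35 536 [-0.  1.  1.  3.  4.]
45 69 [-0.  0.  0.  1.  1.]
65 113 [-41. -41. -41. -40. -40.]
75 501 [-42. -41. -41. -40. -40.]
85 487 [-42. -41. -41. -40. -40.]
95 118 [-42. -41. -41. -40. -40.]
```

View pics/s4z.png

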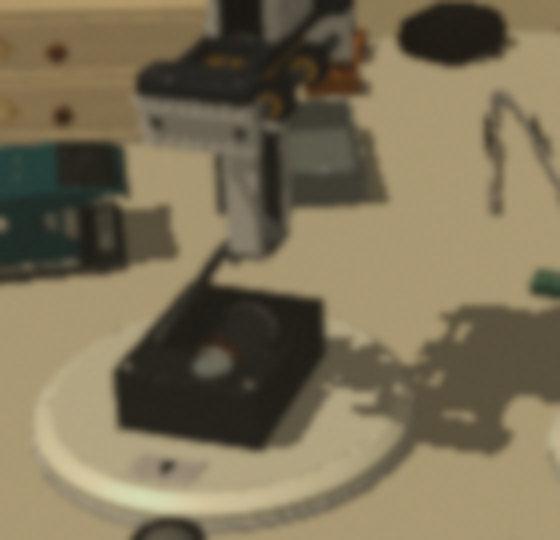

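The cover stands at about 0.9 rad, with the battery visible inside the bay. Now I'll release, back off, close the fingers and push it over.

Call:
play_rows --pt "0 0 0" --pt "0 0 0" --pt "0 -0.5 0" --pt "0 -0.5 0" --pt "0 0 0" --turn '[0,0,0,0,0]' --hand '[0,0,0,1,1]'

```text
time: 7.98
eef_pos: [0.5563, 0.1775, 0.1174]
orientation: [0.788, 0.615, 0.008, 0.002]
ft_force: [-0.1, 0.1, -0.4]
gripper_width: 0.0306
```

Call:
play_rows --pt "0 0 0" --pt "0 0 0" --pt "0 0 0" --turn '[0,0,0]' --hand '[1,1,1]'

```text
time: 8.35
eef_pos: [0.5587, 0.1767, 0.1176]
orientation: [0.789, 0.615, 0.009, 0.003]
ft_force: [-0.6, 0.6, 0.2]
gripper_width: 0.0018
```

Run:
```python
from h import *
f=grab('side','s5'); im=cv2.imread('pics/s5.png'); cv2.imwrite('pics/s5z.png',cv2.resize(im[180:315,150:290],(560,540),interpolation=2))
print(toclock(arm.state()['eef_pos']))
```

```text
[-0.06722388 -0.00032799  0.05560959]
```

View pics/s5z.png

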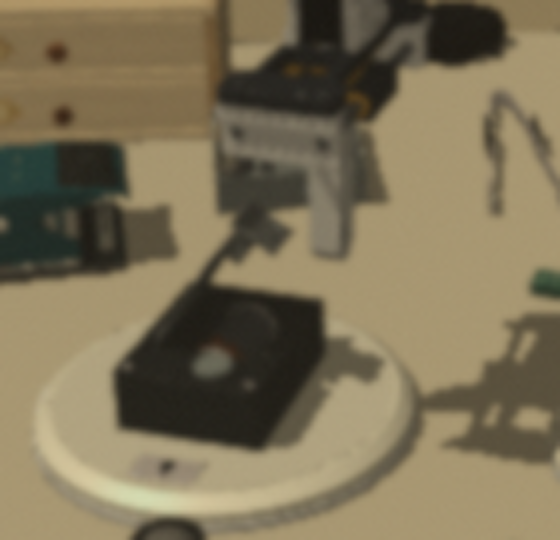

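Call:
play_rows --pt "0 0.4 0" --pt "0 0.45 0" --pt "0 0.45 0" --pt "0 0.45 0" --pt "0 0.45 0" --turn '[0,0,0,0,0]' --hand '[1,1,1,1,1]'

```text
time: 9.02
eef_pos: [0.6676, 0.1494, 0.1188]
orientation: [0.788, 0.615, 0.008, 0.002]
ft_force: [-0.3, -0.6, 0.5]
gripper_width: 0.0005
```

Run:
```python
from h import *
f=grab('side','s6'); im=cv2.imread('pics/s6.png'); cv2.imwrite('pics/s6z.png',cv2.resize(im[170:315,110:290],(670,540),interpolation=2))
print(toclock(arm.state()['eef_pos']))
```

```text
[ 0.04752074 -0.00087222  0.05710829]
```

View pics/s6z.png

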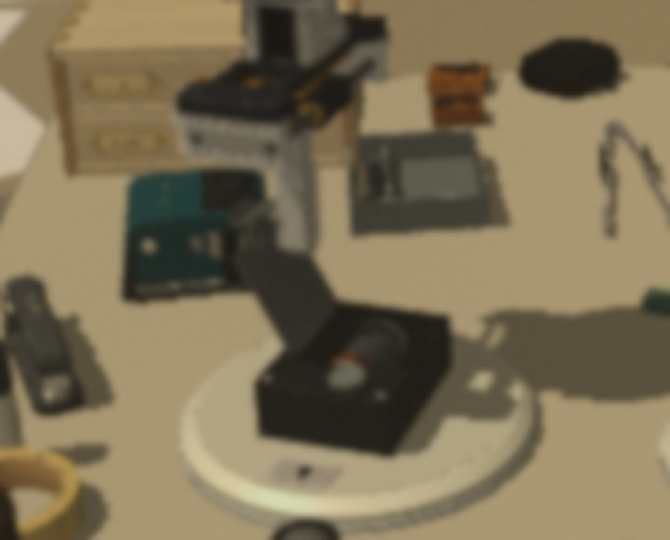

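Call:
play_rows --pt "0 0.4 0" --pt "0 0.2 0" --pt "0 -0.9 0" --pt "0 -0.9 -0.5" --pt "0 -0.9 -0.8" --turn '[0,0,0,0,0]' --hand '[1,1,1,-0.3,-0.3]'

```text
time: 9.7
eef_pos: [0.5634, 0.173, 0.1779]
orientation: [0.79, 0.613, 0.004, 0.0]
ft_force: [0.1, 0.5, 1.5]
gripper_width: 0.0166
```

Run:
```python
from h import *
np.set_printoptions(precision=4,suppress=True)
f=grab('wrist','w7'); W=cloud(f); np.savez('w7.npz',W=W); prof(W,-.03,.03)
g=grab('scene'); np.savez('s7.npz',W=cloud(g))
for n in ['cell_center','clock_bay']:
    print(n,[(np.round(d['pixel']).tolist(),round(d['conf'],2),pt(f,*d['pixel'])) for d in optics.mark_of(n,'wrist')[:4]])
im=cv2.imread('pics/w7.png'); cv2.imwrite('pics/w7z.png',cv2.resize(im[180:330,180:380],(780,585),interpolation=2))
```

```text
-75 4213 [-41. 140. 164. 181. 219.]
-65 1098 [-41. -41. 144. 203. 217.]
-55 1044 [-41. -40. -32. -15. 130.]
-45 400 [-20. -18.  -3.   0.   1.]
-35 102 [-21. -20. -19.  -3.  -2.]
-25 543 [-42. -41. -40. -21. -15.]
-15 521 [-41. -40. -11.  -7.  -5.]
-5 230 [-5. -4. -4. -3. -3.]
5 134 [-10.  -8.  -6.  -5.  -4.]
25 704 [-41. -32. -18.  -6.   3.]
35 402 [ 3.  5.  7.  9. 11.]
45 450 [11. 13. 15. 16. 19.]
55 241 [18. 19. 20. 21. 22.]
75 77 [41. 54. 56. 57. 58.]
85 1035 [41. 44. 48. 58. 79.]
95 297 [48. 58. 60. 63. 70.]
105 20 [54. 54. 55. 56. 58.]
cell_center [([280.0, 258.0], 0.86, array([0.6176, 0.1581, 0.0569]))]
clock_bay []
```

View pics/w7z.png

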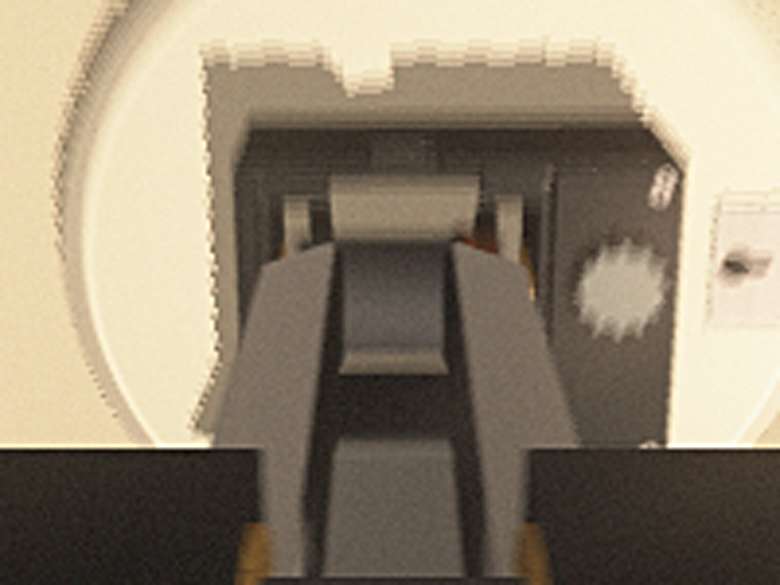

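Run:
```python
from h import *
import sys
np.set_printoptions(linewidth=200)
for k in ['w7.npz','s7.npz']:
    C=toclock(np.load(k)['W'])
    print(k)
    xs=np.arange(-.05,.05,.008); ys=np.arange(-.05,.075,.006)
    for y in ys:
        row=[]
        for x in xs:
            m=(C[...,0]>=x)&(C[...,0]<x+.008)&(C[...,1]>=y)&(C[...,1]<y+.006)&(C[...,2]<.02)
            row.append('%4d'%round(np.nanmedian(C[...,2][m])*1e3) if m.sum()>0 else '   .')
        print('%4d'%round(y*1e3),' '.join(row))
```

```text
w7.npz
 -50  -41  -41  -41  -40  -41    .  -41  -40  -40    .    .    .    .
 -44  -17    1    0    1    1    1    .    .    .    .    .    .    .
 -38  -18   -2   -2   -6  -41  -40    .    .    .    .    .    .    .
 -32  -17   -2   -2  -41  -40  -41    .    .    .    .    .    .    .
 -26  -19   -2   -2  -38  -33    .    .    .    .    .   -5    9   15
 -20  -16   -4  -19  -41  -19   -5   -4   -6    .  -40  -14    9   15
 -14  -18  -18  -19  -41  -18   -5   -4   -6    .  -40  -13    8   15
  -8  -31  -19  -19  -41  -16   -5   -4   -6    .  -40  -15    9   14
  -2  -30  -19  -19  -41  -17   -5   -4   -6    .    .  -12    9   15
   4  -27  -19  -19  -41  -17   -5   -4   -6    .  -40  -14    9   15
  10  -17  -14  -19  -40  -28   -5   -4   -6    .    .  -13    9   15
  16  -20   -3  -19  -40  -40    .    .    .    .    .    .    .    .
  22  -18   -2   -2  -39  -27    .    .    .    .    .    .    .    .
  28  -19   -2   -2  -40  -41  -40    .    .    .    .    .    .    .
  34  -19   -2   -2   -3   -3   -3    1    .    .    .    .    .    .
  40  -19    1    1    1    1    1    1    
[... 1153 characters left out ...]

  16  -16   -3  -14  -41  -26   -5   -4   -6   -9    .  -15    6   12
  22  -25   -2   -7    .  -30   -7   -5   -5    .    .  -23   12   12
  28  -21   -1    .  -39  -15   -7   -4   -2   -4  -18  -21    3   10
  34  -32   -1   -2  -10  -22   -9   -2   -2   -6  -12  -20    1   11
  40  -26    0    1   -5    3    0   -4    0    0    0   -5    0    .
  46  -26   -1   -1    0    4    6    5    2    1   -1   -1    0   -1
  52  -26    1    0    2    3    5    5    0    0    1    1   -2    0
  58  -30    0    2    0    3    5    2    .    1    0   -2    2    .
  64  -22    0   -1   -1    4    4    4    0    0    0    0    1   -1
  70  -26   -3    2   -1   -3    3    1    .   -1    .    1    0    .
```

Run:
```python
from h import *
np.set_printoptions(linewidth=220)
z=np.load('c0.npz')
A=np.concatenate([z['s'].reshape(-1,3),z['d'].reshape(-1,3)]); A=A[np.isfinite(A[:,0])]
xs=np.arange(.2,1.1,.04); ys=np.arange(.5,-.75,-.04)
print('      '+' '.join('%4d'%round(x*100) for x in xs))
for y in ys:
    print('%5d'%round(y*100),' '.join((lambda m:'%4d'%round(np.percentile(A[m,2],90)*1e3) if m.sum()>2 else '   .')((abs(A[:,0]-x)<.02)&(abs(A[:,1]-y)<.02)) for x in xs))
```

```text
20   24   28   32   36   40   44   48   52   56   60   64   68   72   76   80   84   88   92   96  100  104  108
   50  557  546    .    .    .    2    1    1    2    2    2    2    2    2    2    2    2    .    .    .    .    .    .
   46  553    2    2    2    2    2    2    2    2    2    2    2    2    2    2    2    2    2    .    .    .    .    .
   42    3    3    3    3    2    2    2    2    2    2    2    2    2    2   76   85   87    2    2    .    .    .    .
   38    3    3    3    3    3    2    3    2   15   16   14   39    2    2   69   88   89    2    2    .    .    .    .
   34    3    3    2    3    3    3   17   18   18    3   37   43    3    2    2   24   25    3    2    .    .    .    .
   30    3    3    4   15   15    3    3    3    2    3   18   21   10    2    2   26    8   26    2    .    .    .    .
   26    3    3   17   47   47   17    3    3    6   22   42   24   23   18    3   26   78   27    2    .    .    .    .
   22    3   14   46   49   49   31    4    3   22   23   64   67   63   23    2    3   92    5    2    .    .    .    .
   18    3   12   4
[... 2184 characters left out ...]
    2    1   -1   24   32  -24  -25  -25  -25  -25  -25  -24  -24  -24  -24  -25  -24  -25  -25
  -58    .  -25  -25  -25  -25  -25  -24  -24  -25  -24  -25  -24  -24  -24  -25  -24  -25  -24  -24  -24  -25  -25  -25
  -62  -23  -24  -24  -25  -24  -25  -24  -24  -24  -25  -24  -25  -24  -24  -24  -25  -25  -25  -25  -25  -24  -25  -25
  -66  -23  -23  -23  -23  -24  -24  -24  -25  -25  -24  -25  -24  -24  -25  -25  -25  -25  -25  -24  -25  -25    .    .
  -70  -23  -23  -23  -23  -21  -24  -24  -25  -24  -24  -24  -24  -24  -25  -25  -24  -25  -25  -24    .    .    .    .
  -74  -23  -23  -22  -24  -23  -23  -24  -24  -24  -24  -25  -24  -25  -24  -25  -25  -25    .    .    .    .    .    .
```

```bash
cat >> h.py <<'E'
def plan(target,ang=None,lift=None,vmax=.045):
    """rows from present pose to target TCP xyz and tool-x azimuth (deg)"""
    s=arm.state(); p=s['eef_pos'].copy(); M=R.from_quat(s['orientation']).as_matrix()
    a=np.degrees(np.arctan2(M[1,0],M[0,0])); da=0 if ang is None else (ang-a+180)%360-180
    print('from',p.round(4),'az',round(a,1),'tilt z',M[:2,2].round(3),'t',s['time'])
    D=np.asarray(target)-p; n=max(1,int(np.ceil(np.linalg.norm(D)/vmax)),int(np.ceil(abs(da)/9.5)))
    rows=[];turn=[]
    for i in range(n):
        Mi=R.from_rotvec([0,0,np.radians(da*i/n)]).as_matrix()@M
        rows.append((Mi.T@(D/n)/.05).round(2).tolist()); turn.append(round(-da/n/360,4))
    for i in range(0,n,5): print(rows[i:i+5],turn[i:i+5])
E
python3 - <<'E'
from h import *
f=grab('scene')
for (u,v) in [(348,288),(280,250),(293,238),(318,262),(330,262)]: print(u,v,onz(f,u,v,.012))
for (u,v) in [(345,287),(278,250),(291,238)]: pass
plan([.44,-.25,.25],5)
E
```

```text
348 288 [ 0.45488464 -0.33030564  0.012     ]
280 250 [ 0.40726945 -0.12781834  0.012     ]
293 238 [ 0.46038029 -0.1232605   0.012     ]
318 262 [ 0.45492595 -0.22381803  0.012     ]
330 262 [ 0.47823416 -0.24541644  0.012     ]
from [0.566  0.1728 0.1787] az 75.7 tilt z [0.011 0.005] t 9.95
[[-0.88, -0.03, -0.15], [-0.88, 0.07, -0.15], [-0.86, 0.18, -0.15], [-0.83, 0.29, -0.15], [-0.79, 0.39, -0.15]] [np.float64(0.0196), np.float64(0.0196), np.float64(0.0196), np.float64(0.0196), np.float64(0.0196)]
[[-0.74, 0.48, -0.14], [-0.67, 0.57, -0.14], [-0.6, 0.65, -0.14], [-0.51, 0.72, -0.14], [-0.42, 0.78, -0.14]] [np.float64(0.0196), np.float64(0.0196), np.float64(0.0196), np.float64(0.0196), np.float64(0.0196)]
```

Call:
play_rows --pt "-0.88 -0.03 -0.15" --pt "-0.88 0.07 -0.15" --pt "-0.86 0.18 -0.15" --pt "-0.83 0.29 -0.15" --pt "-0.79 0.39 -0.15" --turn '[0.02,0.02,0.02,0.02,0.02]' --hand '[-1,-1,-1,-1,-1]'

```text
time: 10.58
eef_pos: [0.4996, -0.044, 0.2069]
orientation: [0.944, 0.331, -0.0, -0.003]
ft_force: [0.4, -0.6, -0.2]
gripper_width: 0.0872
```

Call:
play_rows --pt "-0.74 0.48 -0.14" --pt "-0.67 0.57 -0.14" --pt "-0.6 0.65 -0.14" --pt "-0.51 0.72 -0.14" --pt "-0.42 0.78 -0.14" --turn '[0.02,0.02,0.02,0.02,0.02]' --hand '[-1,-1,-1,-1,-1]'

```text
time: 11.2
eef_pos: [0.4247, -0.2629, 0.2343]
orientation: [1.0, 0.01, -0.006, -0.007]
ft_force: [0.5, -0.3, 0.0]
gripper_width: 0.0938
```

Call:
play_rows --pt "0 0 0" --turn '[0]' --hand '[-1]'

```text
time: 11.32
eef_pos: [0.424, -0.2658, 0.2334]
orientation: [1.0, 0.007, -0.007, -0.007]
ft_force: [0.1, 0.3, 0.7]
gripper_width: 0.0941
```

Run:
```python
from h import *
np.set_printoptions(precision=4,suppress=True)
f=grab('wrist','w8'); W=cloud(f); np.savez('w8.npz',W=W); print(arm.state()['joint_positions'])
for n in ['tongs_grip','tongs_jaws']:
    print(n,[(np.round(d['pixel']).tolist(),round(d['conf'],2),onz(f,*d['pixel'],.014 if 'grip' in n else .008)) for d in optics.mark_of(n,'wrist')[:4]])
P=W[(abs(W[...,0]-.44)<.12)&(abs(W[...,1]+.22)<.15)&(W[...,2]>.0205)&(W[...,2]<.032)&np.isfinite(W[...,0])]
print(len(P)); c=P[:,:2]; 
lab=cv2.kmeans(c.astype(np.float32),2,None,(3,50,1e-6),5,0); print(lab[2]); 
for k in (0,1): q=P[lab[1][:,0]==k]; print(len(q),q.min(0),q.max(0),cv2.minAreaRect((q[:,:2]*1000).astype(np.float32)))
```

```text
[-0.7848 -0.1237  1.8933  0.0004  1.3929 -0.8012]
tongs_grip [([302.0, 170.0], 0.68, array([ 0.4478, -0.2395,  0.014 ]))]
tongs_jaws []
164
[[ 0.4278 -0.2403]
 [ 0.4686 -0.2358]]
76 [ 0.4243 -0.2599  0.0222] [ 0.4313 -0.222   0.0281] ((427.8408203125, -240.86343383789062), (2.9989826679229736, 38.312767028808594), 8.292251586914062)
88 [ 0.4657 -0.2554  0.0206] [ 0.4721 -0.2168  0.0284] ((468.8618469238281, -236.009033203125), (3.4891576766967773, 38.71007537841797), 5.211236953735352)
```

View pics/w8.png

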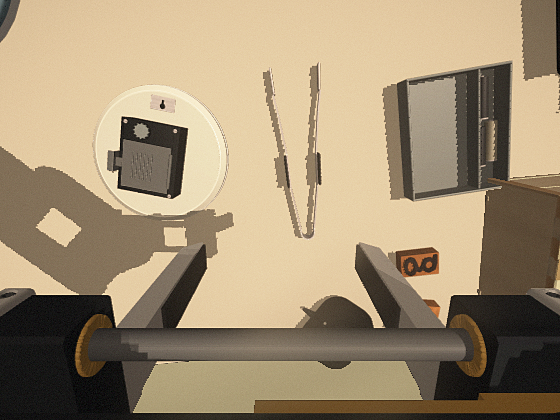

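Tongs: the plates are at image (287,170) and (318,168), centred at (.448,-.238), with az of tool x at 6.3°. That fits the 45 mm outside width and 26 mm height. The tray is at upper right, with its wide side on the left.

Run:
```python
from h import *
np.set_printoptions(precision=4,suppress=True)
W=np.load('w8.npz')['W'][40:215,380:530]
P=W[(W[...,2]>.027)&(W[...,2]<.038)&np.isfinite(W[...,0])&(W[...,1]>-.30)]
r=cv2.minAreaRect((P[:,:2]*1000).astype(np.float32)); print(len(P),r,cv2.boxPoints(r),np.median(P[:,2]))
F=W[(W[...,2]>.002)&(W[...,2]<.012)&(W[...,0]>.57)&(W[...,0]<.63)]; print(np.median(F,0))
# box front
W=np.load('w8.npz')['W']; B=W[(W[...,2]>.115)&(W[...,2]<.135)&(W[...,0]>.6)]; print('box',len(B),cv2.boxPoints(cv2.minAreaRect((B[:,:2]*1000).astype(np.float32))) if len(B) else 0)
z=np.load('c0.npz')['s']; B=z[(z[...,2]>.118)&(z[...,2]<.132)&(z[...,0]>.6)&(z[...,0]<1.05)&(z[...,1]<-.15)&(z[...,1]>-.5)]
print(cv2.boxPoints(cv2.minAreaRect((B[:,:2]*1000).astype(np.float32))),np.median(B[:,2]))
plan([.4482,-.2381,.06],6.3)
```

```text
2360 ((648.5479125976562, -207.11886596679688), (144.5316619873047, 180.6864776611328), 10.467645645141602) [[ 561.0712 -131.4084]
 [ 593.8983 -309.0879]
 [ 736.0247 -282.8293]
 [ 703.1975 -105.1499]] 0.03155796559478988
[ 0.6076 -0.1854  0.0047]
box 762 [[ 686.5923 -248.2178]
 [ 702.5961 -345.9504]
 [ 711.5746 -344.4802]
 [ 695.5709 -246.7475]]
[[ 690.1036 -247.5646]
 [ 710.077  -438.2235]
 [ 979.3624 -410.0133]
 [ 959.389  -219.3544]] 0.12247257671804113
from [ 0.4247 -0.2625  0.2331] az 1.1 tilt z [-0.014  0.015] t 11.475
[[0.13, -0.11, 0.87], [0.13, -0.1, 0.87], [0.14, -0.1, 0.87], [0.14, -0.1, 0.87]] [np.float64(-0.0036), np.float64(-0.0036), np.float64(-0.0036), np.float64(-0.0036)]
```

Call:
play_rows --pt "0.13 -0.11 0.87" --pt "0.13 -0.1 0.87" --pt "0.14 -0.1 0.87" --pt "0.14 -0.1 0.87" --pt "0 0 0" --turn '[-0.0036,-0.0036,-0.0036,-0.0036,0]' --hand '[-1,-1,-1,-1,-1]'

```text
time: 12.1
eef_pos: [0.451, -0.2314, 0.0534]
orientation: [0.998, 0.063, -0.007, -0.008]
ft_force: [-0.5, 0.0, 0.8]
gripper_width: 0.094
```

Run:
```python
from h import *
plan([.4482,-.2381,.004],6.3)
```

```text
from [ 0.451  -0.2314  0.0534] az 7.2 tilt z [-0.015  0.016] t 12.1
[[-0.03, 0.07, 0.49], [-0.03, 0.07, 0.49]] [np.float64(0.0012), np.float64(0.0012)]
```

Call:
play_rows --pt "-0.03 0.07 0.49" --pt "-0.03 0.07 0.45" --pt "0 0 0" --turn '[0.0012,0.0012,0]' --hand '[-1,-1,0.13]' --squeeze 20

```text
time: 12.48
eef_pos: [0.4521, -0.239, 0.0106]
orientation: [0.998, 0.057, -0.004, -0.006]
ft_force: [-0.7, 0.3, 0.2]
gripper_width: 0.0874
```

Call:
play_rows --pt "0 0 0" --pt "0 0 0" --pt "0 0 0" --pt "0 0 0" --turn '[0,0,0,0]' --hand '[0.13,0.13,0.13,0.13]'

```text
time: 12.98
eef_pos: [0.4552, -0.2408, 0.0157]
orientation: [0.998, 0.058, -0.001, -0.003]
ft_force: [-0.8, 0.7, 0.0]
gripper_width: 0.0471
```

Call:
play_rows --pt "0 -0.04 0.24" --pt "-0.02 0 0.03" --pt "-0.02 0 0.02" --pt "-0.02 0 0.02" --turn '[0,0,0,0]' --hand '[0.13,0.13,0.13,0.13]'

```text
time: 13.48
eef_pos: [0.4567, -0.2416, 0.0054]
orientation: [0.998, 0.057, 0.003, -0.001]
ft_force: [0.9, 5.2, 9.1]
gripper_width: 0.0408
```

Run:
```python
from h import *
f=grab('wrist','w9'); print(arm.state()['gripper_width'],arm.state()['eef_pos'])
```

```text
0.0409116139428069 [ 0.45669337 -0.24162506  0.00537981]
```

View pics/w9.png

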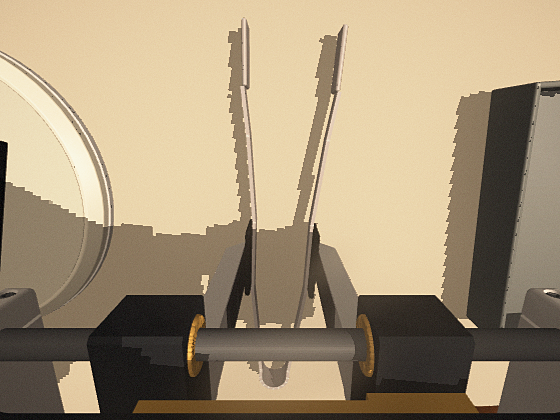

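The tongs are held with the jaws open, width 41 mm. To clear the bay's full-height wall they must hang nose-down. The tool itself cannot tilt, so I'll pivot them in the pads by resting the bow on the fixed 123 mm drawer box.

Call:
play_rows --pt "0 0 -0.3" --pt "0 0 -0.9" --pt "0 0 -0.9" --pt "0 0 -0.9" --turn '[0,0,0,0]' --hand '[0.13,0.13,0.13,0.13]'

```text
time: 14.02
eef_pos: [0.4528, -0.2396, 0.1558]
orientation: [0.998, 0.057, -0.001, -0.004]
ft_force: [0.8, 0.1, -1.4]
gripper_width: 0.0411
```

Run:
```python
from h import *
plan([.629,-.297,.165],96)
f=grab('side','s9'); im=cv2.imread('pics/s9.png'); cv2.imwrite('pics/s9z.png',cv2.resize(im[120:270,200:380],(720,600),interpolation=2))
```

```text
from [ 0.4528 -0.2396  0.1558] az 6.5 tilt z [-0.003  0.008] t 14.025
[[0.34, 0.15, -0.02], [0.31, 0.2, -0.02], [0.27, 0.25, -0.02], [0.23, 0.29, -0.02], [0.18, 0.32, -0.02]] [np.float64(-0.0249), np.float64(-0.0249), np.float64(-0.0249), np.float64(-0.0249), np.float64(-0.0249)]
[[0.13, 0.35, -0.02], [0.08, 0.36, -0.02], [0.02, 0.37, -0.02], [-0.04, 0.37, -0.02], [-0.1, 0.36, -0.02]] [np.float64(-0.0249), np.float64(-0.0249), np.float64(-0.0249), np.float64(-0.0249), np.float64(-0.0249)]
```

View pics/s9z.png

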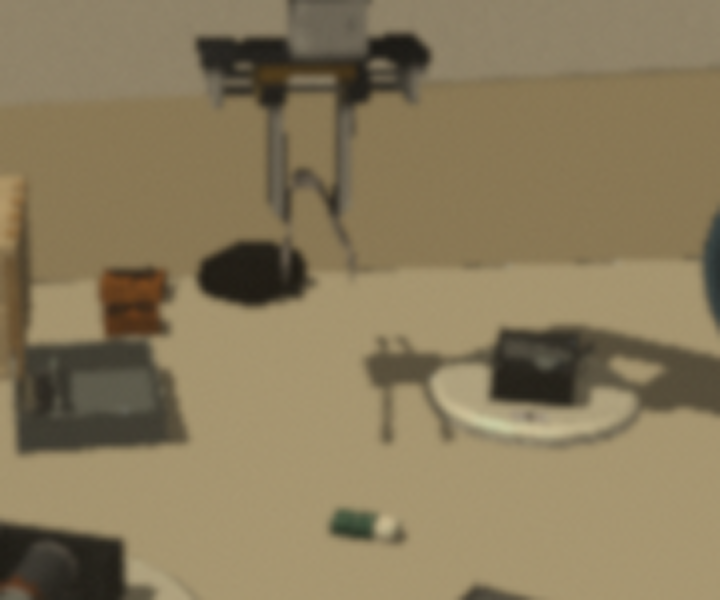

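The tongs hang from the gripper. I'll carry them to the box edge.

Call:
play_rows --pt "0.34 0.15 -0.02" --pt "0.31 0.2 -0.02" --pt "0.27 0.25 -0.02" --pt "0.23 0.29 -0.02" --pt "0.18 0.32 -0.02" --turn '[-0.025,-0.025,-0.025,-0.025,-0.025]' --hand '[0.13,0.13,0.13,0.13,0.13]'

```text
time: 14.7
eef_pos: [0.5461, -0.2711, 0.1724]
orientation: [0.895, 0.446, 0.003, 0.004]
ft_force: [0.8, 0.5, -0.7]
gripper_width: 0.0412
```

Call:
play_rows --pt "0.13 0.35 -0.02" --pt "0.08 0.36 -0.02" --pt "0.02 0.37 -0.02" --pt "-0.04 0.37 -0.02" --pt "-0.1 0.36 -0.02" --turn '[-0.025,-0.025,-0.025,-0.025,-0.025]' --hand '[0.13,0.13,0.13,0.13,0.13]'

```text
time: 15.32
eef_pos: [0.6371, -0.2966, 0.1775]
orientation: [0.646, 0.763, 0.001, 0.004]
ft_force: [-0.3, 0.4, -0.9]
gripper_width: 0.0411
```

Run:
```python
from h import *
plan([.629,-.297,.15],96)
f=grab('wrist','w10'); np.savez('w10.npz',W=cloud(f))
W=cloud(f); p=arm.state()['eef_pos']; M=R.from_quat(arm.state()['orientation']).as_matrix()
T=(W-p)@M
m=(T[...,2]>-.12)&(T[...,2]<.1)&(abs(T[...,0])<.05)&(T[...,1]<-.03)&(W[...,2]>.04)
for a in np.arange(-.14,-.02,.01):
    k=m&(T[...,1]>a)&(T[...,1]<=a+.01)
    if k.sum()>3: print(round(a*1e3),k.sum(),'x',np.percentile(T[...,0][k],[2,98]).round(4),'z(up)',(-np.percentile(T[...,2][k],[5,50,95])).round(4))
```

```text
from [ 0.6371 -0.2966  0.1775] az 99.5 tilt z [ 0.007 -0.004] t 15.325
[[0.02, -0.16, 0.55]] [np.float64(0.0097)]
-140 29 x [-0.0184 -0.0159] z(up) [ 0.0118  0.0104 -0.0019]
-130 358 x [-0.0182  0.0331] z(up) [ 0.0117  0.01   -0.0034]
-120 376 x [-0.0185  0.0323] z(up) [ 0.0117  0.0099 -0.0029]
-110 352 x [-0.019   0.0314] z(up) [ 0.0117  0.0099 -0.0022]
-100 265 x [-0.0194  0.0311] z(up) [0.0121 0.0105 0.0015]
-90 244 x [-0.0185  0.0294] z(up) [0.0119 0.0103 0.003 ]
-80 223 x [-0.0177  0.0274] z(up) [0.0118 0.0105 0.0024]
-70 219 x [-0.0174  0.0257] z(up) [0.0119 0.0105 0.0025]
-60 205 x [-0.0169  0.024 ] z(up) [0.0119 0.0105 0.0028]
-50 193 x [-0.0165  0.0225] z(up) [0.0117 0.0104 0.0025]
-40 9190 x [-0.0421  0.0427] z(up) [0.1192 0.1127 0.1037]
```

View pics/w10.png

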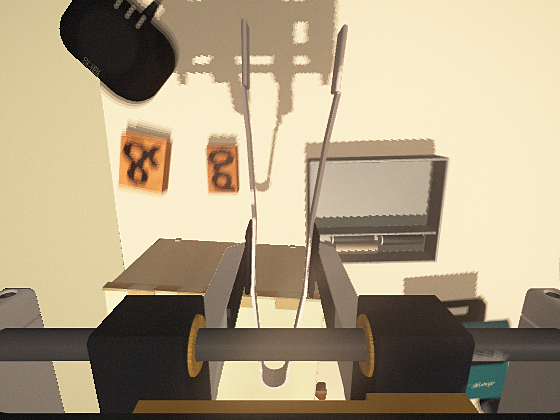

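The tongs lie level in the hand: their top is constant at 11.7 mm above the TCP. The jaw centre is at tool (+7,-121) mm, and the bow is over the box top. I'll descend to pivot them.

Call:
play_rows --pt "0 -0.03 0.9" --pt "0 0 0.3" --pt "0 0 0.25" --pt "0 0.02 0.25" --pt "0 0.02 0.2" --turn '[0.005,0,0,0,0]' --hand '[0.13,0.13,0.13,0.13,0.13]'

```text
time: 16.0
eef_pos: [0.6421, -0.2993, 0.0844]
orientation: [0.659, 0.752, 0.001, 0.009]
ft_force: [0.8, 0.4, 0.9]
gripper_width: 0.0406
```

```bash
cat >> h.py <<'E'
def tong(save=None):
    f=grab('wrist',save); W=cloud(f); s=arm.state(); p=s['eef_pos']; M=R.from_quat(s['orientation']).as_matrix()
    print('tcp',p.round(4),'grip',round(s['gripper_width'],4),'ft',s['ft_force'].round(1),'t',s['time'],'tilt',M[:2,2].round(3),'az',round(np.degrees(np.arctan2(M[1,0],M[0,0])),1))
    T=(W-p)@M
    m=(T[...,2]>-.12)&(T[...,2]<.1)&(abs(T[...,0]-.005)<.034)&(T[...,1]<-.03)&(W[...,2]>.012)
    out=[]
    for a in np.arange(-.15,-.04,.01):
        k=m&(T[...,1]>a)&(T[...,1]<=a+.01)
        if k.sum()>3: print(round(a*1e3),k.sum(),'x',np.percentile(T[...,0][k],[2,98]).round(4),'z(up)',(-np.percentile(T[...,2][k],[5,50,95])).round(4))
    return f,W,T
E
python3 - <<'E'
from h import *
tong('w11')
E
```

```text
tcp [ 0.6414 -0.2989  0.0827] grip 0.0411 ft [-1.8  1.  -1.1] t 16.05 tilt [ 0.014 -0.008] az 97.6
-120 21 x [-0.0273  0.0251] z(up) [-0.0495 -0.0506 -0.0518]
-110 145 x [-0.0271  0.0249] z(up) [-0.0443 -0.0477 -0.0583]
-100 163 x [-0.0267  0.0245] z(up) [-0.038  -0.0418 -0.0545]
-90 193 x [-0.0268  0.0246] z(up) [-0.0321 -0.0373 -0.0506]
-80 127 x [-0.026   0.0239] z(up) [-0.0264 -0.0292 -0.0468]
-70 120 x [-0.0243  0.0222] z(up) [-0.0202 -0.0233 -0.03  ]
-60 181 x [-0.0227  0.0383] z(up) [-0.0142 -0.0189 -0.064 ]
-50 251 x [-0.0216  0.0375] z(up) [-0.0087 -0.0163 -0.0601]
```

View pics/w11.png

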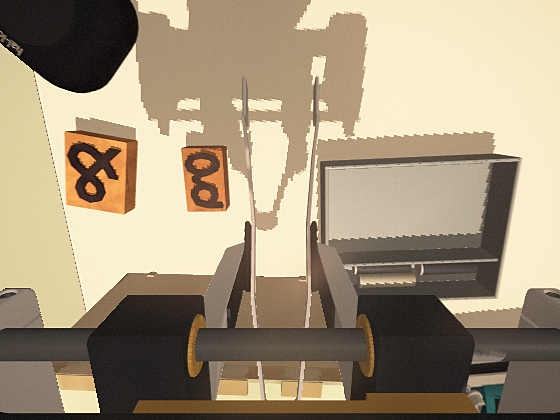

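Call:
play_rows --pt "0 0.02 0.05" --pt "0 0 0" --turn '[0,0]' --hand '[0.13,0.13]'

```text
time: 16.3
eef_pos: [0.6426, -0.2988, 0.0804]
orientation: [0.659, 0.752, 0.001, 0.008]
ft_force: [-0.5, -0.5, -1.5]
gripper_width: 0.0408
```

Run:
```python
from h import *
tong()
```

```text
tcp [ 0.6426 -0.2989  0.0806] grip 0.0412 ft [ 0.6  0.8 -1.1] t 16.35 tilt [ 0.014 -0.009] az 97.6
-110 116 x [-0.0266  0.0258] z(up) [-0.0523 -0.0558 -0.0621]
-100 150 x [-0.0261  0.0253] z(up) [-0.0459 -0.0502 -0.0636]
-90 179 x [-0.0264  0.0252] z(up) [-0.0394 -0.0439 -0.0572]
-80 138 x [-0.0258  0.0245] z(up) [-0.0322 -0.0365 -0.0533]
-70 110 x [-0.0239  0.0227] z(up) [-0.0251 -0.0286 -0.0358]
-60 196 x [-0.0223  0.0386] z(up) [-0.0192 -0.0248 -0.0632]
-50 238 x [-0.0209  0.0361] z(up) [-0.0121 -0.0185 -0.059 ]
```

```bash
cat >> h.py <<'E'
def jaws(T,W):
    # T tool coords (m). returns jaw centre in tool frame, pitch
    m=(T[...,2]>-.02)&(T[...,2]<.1)&(abs(T[...,0])<.033)&(T[...,1]<-.045)&(T[...,1]>-.15)&(W[...,2]>.012)
    P=T[m]; fwd=-P[:,1]; up=-P[:,2]
    # top line: upper envelope
    xs=[];zs=[]
    for a in np.arange(.05,.105,.004):
        k=(fwd>a)&(fwd<a+.004)
        if k.sum()>5: xs.append(np.median(fwd[k])); zs.append(np.percentile(up[k],90))
    b,a0=np.polyfit(xs,zs,1); phi=-np.arctan(b)
    c,s=np.cos(phi),np.sin(phi); al=fwd*c-up*s; pe=fwd*s+up*c; top=a0*c
    k=(abs(pe-top)<.02)
    print('pitch',np.degrees(phi).round(1),'top',top.round(4),'al max',np.percentile(al[k],[95,98,99.5,100]).round(4),'pe range',np.percentile(pe[k&(al>.09)],[2,98]).round(4))
    return P,al,pe,phi,k
E
python3 - <<'E'
from h import *
f,W,T=tong('w12'); P,al,pe,phi,k=jaws(T,W)
h=np.histogram(al[k],bins=np.arange(.05,.16,.004)); print(h)
for a in np.arange(.06,.15,.005):
    q=k&(al>a)&(al<a+.005)
    if q.sum()>3: print(a.round(3),q.sum(),np.percentile(P[q,0],[2,50,98]).round(4),np.percentile(pe[q],[2,98]).round(4))
E
```

```text
tcp [ 0.6427 -0.299   0.0807] grip 0.0408 ft [ 0.5  0.4 -0.9] t 16.4 tilt [ 0.014 -0.009] az 97.6
-110 118 x [-0.0266  0.0257] z(up) [-0.0517 -0.0557 -0.0618]
-100 160 x [-0.0267  0.0252] z(up) [-0.0456 -0.0495 -0.0643]
-90 183 x [-0.0266  0.0251] z(up) [-0.039  -0.044  -0.0572]
-80 138 x [-0.0259  0.0243] z(up) [-0.0321 -0.0363 -0.0532]
-70 111 x [-0.024   0.0226] z(up) [-0.0249 -0.0284 -0.0356]
-60 193 x [-0.0224  0.0386] z(up) [-0.0187 -0.0241 -0.0618]
-50 235 x [-0.0212  0.0368] z(up) [-0.0123 -0.0188 -0.0595]
pitch 34.2 top 0.0142 al max [0.1194 0.1217 0.1229 0.1238] pe range [-0.0007  0.0144]
(array([49, 39, 43, 43, 38, 35, 41, 34, 32, 34, 82, 61, 62, 53, 53, 53, 46,
       55, 11,  0,  0,  0,  0,  0,  0,  0,  0]), array([0.05 , 0.054, 0.058, 0.062, 0.066, 0.07 , 0.074, 0.078, 0.082,
       0.086, 0.09 , 0.094, 0.098, 0.102, 0.106, 0.11 , 0.114, 0.118,
       0.122, 0.126, 0.13 , 0.134, 0.138, 0.142, 0.146, 0.15 , 0.154,
       0.158]))
0.06 52 [-0.0224  0.0196  0.0216] [0.0042 0.0144]
0.065 50 [-0.0234 -0.0212  0.0218] [0.006  0.0141]
0.07 50 [-0.0242  0.0206  0.0226] [0.0049 0.0142]
0.075 41 [-0.0251  0.0215  0.0235] [0.0055 0.0143]
0.08 43 [-0.0253  0.0221  0.0243] [0.0061 0.0144]
0.085 42 [-0.0261 -0.0244  0.0251] [0.0055 0.0146]
0.09 102 [-0.0264  0.0225  0.0252] [-0.0012  0.0141]
0.095 68 [-0.0266 -0.0006  0.0249] [-0.0004  0.014 ]
0.1 76 [-0.0267 -0.024   0.0251] [-0.0007  0.0144]
0.105 65 [-0.0266  0.0229  0.0252] [-0.0004  0.0145]
0.11 65 [-0.0263  0.0231  0.0254] [-0.0008  0.0143]
0.115 65 [-0.0265  0.0233  0.0256] [0.0002 0.0144]
0.12 35 [-0.0267 -0.0248  0.0257] [0.0023 0.0146]
```

The tongs now hang at 34° nose-down. Their jaw centre is at tool (-0.6,-92.4,+55.2) mm and 52 mm wide outside. I'll carry them above the bay.

Call:
play_rows --pt "0 0 -0.6" --pt "0 0 -0.9" --pt "0 0 -0.9" --pt "0 0 0" --turn '[0,0,0,0]' --hand '[0.13,0.13,0.13,0.13]'

```text
time: 16.9
eef_pos: [0.641, -0.2978, 0.2044]
orientation: [0.659, 0.752, 0.001, 0.008]
ft_force: [-0.1, -0.3, -1.7]
gripper_width: 0.0411
```

Run:
```python
from h import *
plan([.6039,.0737,.2],-14)
```

```text
from [ 0.641  -0.2978  0.2044] az 97.5 tilt z [ 0.014 -0.009] t 16.9
[[0.62, 0.02, 0.0], [0.62, -0.08, -0.0], [0.6, -0.18, -0.0], [0.56, -0.27, -0.0], [0.51, -0.36, -0.0]] [np.float64(0.0258), np.float64(0.0258), np.float64(0.0258), np.float64(0.0258), np.float64(0.0258)]
[[0.44, -0.44, -0.0], [0.37, -0.5, -0.0], [0.28, -0.56, -0.0], [0.19, -0.59, -0.0], [0.09, -0.62, -0.0]] [np.float64(0.0258), np.float64(0.0258), np.float64(0.0258), np.float64(0.0258), np.float64(0.0258)]
[[-0.01, -0.62, -0.0], [-0.11, -0.61, 0.0]] [np.float64(0.0258), np.float64(0.0258)]
```

Call:
play_rows --pt "0.62 0.02 0" --pt "0.62 -0.08 0" --pt "0.6 -0.18 0" --pt "0.56 -0.27 0" --pt "0.51 -0.36 0" --turn '[0.0258,0.0258,0.0258,0.0258,0.0258]' --hand '[0.13,0.13,0.13,0.13,0.13]'

```text
time: 17.52
eef_pos: [0.6237, -0.139, 0.1949]
orientation: [0.909, 0.418, 0.002, 0.003]
ft_force: [0.4, -1.0, 0.4]
gripper_width: 0.0411
```

Call:
play_rows --pt "0.44 -0.44 0" --pt "0.37 -0.5 0" --pt "0.28 -0.56 0" --pt "0.19 -0.59 0" --pt "0.09 -0.62 0" --turn '[0.0258,0.0258,0.0258,0.0258,0.0258]' --hand '[0.13,0.13,0.13,0.13,0.13]'

```text
time: 18.15
eef_pos: [0.6095, 0.0229, 0.1848]
orientation: [1.0, 0.011, -0.003, 0.001]
ft_force: [0.8, -0.1, -0.4]
gripper_width: 0.0413
```

Call:
play_rows --pt "-0.01 -0.62 0" --pt "-0.11 -0.61 0" --pt "0 0 0" --turn '[0.0258,0.0258,0]' --hand '[0.13,0.13,0.13]'

```text
time: 18.52
eef_pos: [0.604, 0.0887, 0.1793]
orientation: [0.988, -0.154, -0.007, 0.001]
ft_force: [0.1, -0.2, -0.5]
gripper_width: 0.0411
```

Run:
```python
from h import *
f,W,T=tong('w13'); P,al,pe,phi,k=jaws(T,W)
plan([.6039,.0737,.18],-14)
```

```text
tcp [0.6041 0.0877 0.1791] grip 0.0412 ft [-0.6 -0.7 -0.6] t 18.575 tilt [-0.014 -0.001] az -17.7
-110 122 x [-0.0276  0.0254] z(up) [-0.0517 -0.0553 -0.0611]
-100 167 x [-0.0272  0.025 ] z(up) [-0.0457 -0.0499 -0.0642]
-90 186 x [-0.0269  0.0249] z(up) [-0.039  -0.0437 -0.0573]
-80 136 x [-0.0262  0.0241] z(up) [-0.032  -0.0368 -0.0529]
-70 117 x [-0.0246  0.0224] z(up) [-0.025  -0.0284 -0.0347]
-60 126 x [-0.0227  0.0212] z(up) [-0.0186 -0.0221 -0.0307]
-50 140 x [-0.0217  0.02  ] z(up) [-0.0119 -0.016  -0.0229]
pitch 34.2 top 0.0142 al max [0.1188 0.1211 0.1221 0.1226] pe range [-0.0009  0.0144]
from [0.6041 0.0877 0.1791] az -17.7 tilt z [-0.014 -0.001] t 18.575
[[0.08, 0.27, -0.02]] [np.float64(-0.0104)]
```

View pics/w13.png

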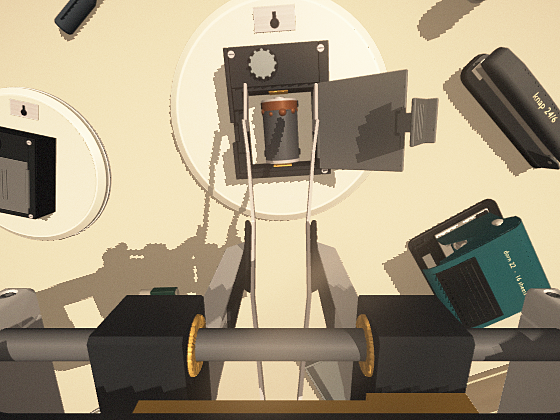

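The battery is at (282,130), rust end up, seen between the jaws. I'll fit its axis directly.

```bash
cat >> h.py <<'E'
def cellfit(W,zmin=.045,zmax=.0625):
    C=toclock(W); m=(abs(C[...,0])<.03)&(abs(C[...,1])<.036)&(W[...,2]>zmin)&(W[...,2]<zmax)
    P=C[m]
    ys=[];xc=[];zc=[]
    for a in np.arange(-.03,.03,.006):
        k=(P[:,1]>a)&(P[:,1]<a+.006)&(abs(P[:,0])<.017)
        if k.sum()<15: continue
        A=np.c_[2*P[k,0],2*P[k,2],np.ones(k.sum())]; 
        # fixed radius 17: lsq over x0,z0
        from scipy.optimize import least_squares
        r=least_squares(lambda q:np.hypot(P[k,0]-q[0],P[k,2]-q[1])-.017,[0,-.021],loss='soft_l1',f_scale=.001).x
        ys.append(a+.003);xc.append(r[0]);zc.append(r[1])
    print('cell y',np.round(np.array(ys)*1e3),'x',np.round(np.array(xc)*1e3,1),'z',np.round(np.array(zc)*1e3,1),'y ext',np.percentile(P[:,1],[1,99]).round(4))
E
python3 - <<'E'
from h import *
f=grab('wrist'); W=cloud(f); cellfit(W)
C=toclock(W); m=(abs(C[...,0])<.06)&(abs(C[...,1])<.08)&(abs(C[...,2])<.004)
print(cv2.minAreaRect((C[m][:,:2]*1000).astype(np.float32)),np.percentile(C[m],[1,99],axis=0).round(4))
E
```

```text
cell y [-27. -21. -15.  -9.  -3.   3.   9.  15.  21.  27.] x [0.6 0.6 0.5 0.5 0.5 0.5 0.6 0.9 0.6 0.7] z [-20.5 -20.6 -20.6 -20.6 -20.6 -20.6 -20.6 -20.1 -20.  -20.3] y ext [-0.0355  0.0356]
((0.6422538757324219, 14.069286346435547), (116.58148193359375, 92.1668472290039), 89.8557357788086) [[-0.0447 -0.0433 -0.0039]
 [ 0.0455  0.0714  0.0034]]
```

```bash
cat >> h.py <<'E'
JT=np.array([-.0011,-.0924,.0552])
def jawplan(jw,az,vmax=.045):
    s=arm.state(); M=R.from_quat(s['orientation']).as_matrix()
    a=np.degrees(np.arctan2(M[1,0],M[0,0])); Mt=R.from_euler('z',az-a,degrees=True).as_matrix()@M
    print('jaw now',(s['eef_pos']+M@JT).round(4),'clock',(toclock(s['eef_pos']+M@JT)*1e3).round(1))
    t=np.asarray(jw)-Mt@JT; plan(t,az,vmax=vmax)
def cw(x,y,z): return O*np.array([1,1,0])+CX*x+CY*y+np.array([0,0,z])
E
python3 - <<'E'
from h import *
jawplan(cw(.0006,.003,.115),-14)
E
```

```text
jaw now [0.6308 0.1752 0.1239] clock [ 3.1 15.7 61.9]
from [0.6044 0.0869 0.1795] az -17.8 tilt z [-0.014 -0.001] t 18.625
[[0.09, 0.25, 0.18]] [np.float64(-0.0106)]
```

Call:
play_rows --pt "0.09 0.25 0.18" --pt "0 0 0" --pt "0 0 0" --turn '[-0.0106,0,0]' --hand '[0.13,0.13,0.13]'

```text
time: 19.0
eef_pos: [0.6048, 0.0708, 0.1697]
orientation: [0.993, -0.122, -0.007, 0.002]
ft_force: [-0.5, 0.7, -1.1]
gripper_width: 0.0411
```

Run:
```python
from h import *
jawplan(cw(.0006,.003,.08),-14)
```

```text
jaw now [0.6252 0.1606 0.114 ] clock [ 1.2  0.2 52. ]
from [0.6048 0.0708 0.1697] az -14.0 tilt z [-0.015 -0.001] t 19.0
[[-0.0, -0.06, 0.68]] [np.float64(0.0001)]
```

Call:
play_rows --pt "0 -0.05 0.34" --pt "0 0 0.3" --pt "0 0 0" --turn '[0,0,0]' --hand '[0.13,0.13,0.13]'

```text
time: 19.38
eef_pos: [0.6046, 0.0734, 0.135]
orientation: [0.993, -0.122, -0.008, 0.002]
ft_force: [-0.4, 0.3, 0.1]
gripper_width: 0.0412
```

Run:
```python
from h import *
f,W,T=tong('w14'); jaws(T,W); cellfit(W)
C=toclock(W)
jawplan(cw(.0006,.003,.044),-14)
```

```text
tcp [0.6051 0.0734 0.1358] grip 0.0412 ft [-0.6 -0.6 -0.7] t 19.425 tilt [-0.014 -0.001] az -14.0
-150 1447 x [-0.0275  0.0375] z(up) [-0.067  -0.0717 -0.0733]
-140 1459 x [-0.0277  0.0376] z(up) [-0.0676 -0.0722 -0.0736]
-130 1362 x [-0.0275  0.0376] z(up) [-0.0684 -0.0757 -0.0956]
-120 642 x [-0.0166  0.0383] z(up) [-0.0662 -0.0777 -0.089 ]
-110 887 x [-0.0268  0.0383] z(up) [-0.0565 -0.0775 -0.089 ]
-100 908 x [-0.0267  0.0382] z(up) [-0.0497 -0.0776 -0.0873]
-90 905 x [-0.0264  0.0382] z(up) [-0.0433 -0.0774 -0.0896]
-80 831 x [-0.0257  0.0379] z(up) [-0.0362 -0.0776 -0.0879]
-70 782 x [-0.0238  0.0381] z(up) [-0.0288 -0.0778 -0.0903]
-60 994 x [-0.0244  0.0379] z(up) [-0.0232 -0.0757 -0.0954]
-50 544 x [-0.0234  0.0375] z(up) [-0.0152 -0.0724 -0.0739]
pitch 33.0 top 0.0092 al max [0.1627 0.1642 0.165  0.166 ] pe range [-0.0102  0.0236]
cell y [-27. -21. -15.  -9.  -3.   3.   9.  15.  21.  27.] x [0.5 0.6 0.5 0.6 0.6 0.7 0.6 0.7 0.6 0.6] z [-20.5 -20.6 -20.6 -20.6 -20.6 -20.6 -20.7 -20.1 -20.1 -20.3] y ext [-0.0354  0.0356]
jaw now [0.6256 0.1633 0.0802] clock [ 0.9  2.9 18.2]
from [0.6051 0.0734 0.1358] az -14.0 tilt z [-0.014 -0.001] t 19.425
[[0.0, -0.01, 0.72]] [np.float64(-0.0)]
```

View pics/w14.png

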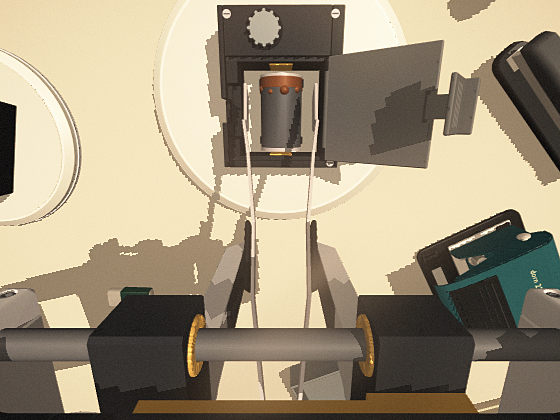

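The jaws at columns 248 and 317 straddle the battery at 282. I'll descend.

Call:
play_rows --pt "0 0 0.24" --pt "0 0 0.24" --pt "0 0 0.24" --pt "0 0 0.02" --turn '[0,0,0,0]' --hand '[0.13,0.13,0.13,0.13]'

```text
time: 19.92
eef_pos: [0.6047, 0.0735, 0.0965]
orientation: [0.993, -0.122, -0.007, 0.001]
ft_force: [0.2, 0.7, -0.6]
gripper_width: 0.0408
```

Run:
```python
from h import *
s=arm.state();print(s['ft_force'],s['gripper_width'])
jawplan(cw(.0006,.003,.044),-14); f=grab('wrist','w15'); cellfit(cloud(f))
```

```text
[ 0.19829946  0.74932725 -0.55312275] 0.040843774410053005
jaw now [0.6252 0.1634 0.0409] clock [  0.5   2.9 -21.1]
from [0.6047 0.0735 0.0965] az -14.0 tilt z [-0.014 -0.001] t 19.925
[[0.0, -0.0, -0.06]] [np.float64(0.0)]
cell y [-27. -21. -15.  -9.  -3.   3.   9.  15.  21.  27.] x [0.4 0.5 0.5 0.5 0.5 0.5 0.6 0.8 0.6 0.5] z [-20.5 -20.6 -20.6 -20.6 -20.6 -20.6 -20.6 -20.2 -20.1 -20.1] y ext [-0.0355  0.0357]
```

View pics/w15.png

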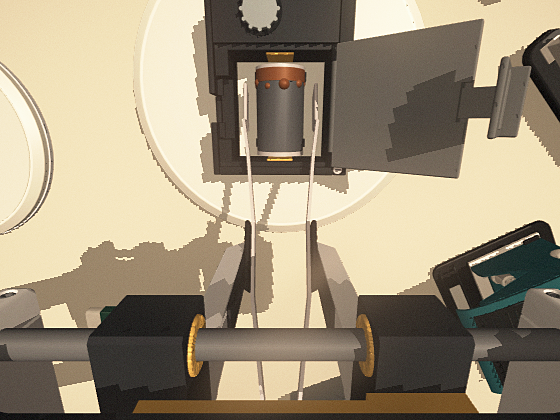

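Call:
play_rows --pt "0 0 -0.03" --pt "0 0 0.01" --pt "0 0 0.01" --pt "0 0 0.01" --turn '[0,0,0,0]' --hand '[1,1,1,1]' --squeeze 30

```text
time: 20.48
eef_pos: [0.6058, 0.0732, 0.0986]
orientation: [0.993, -0.122, -0.005, 0.002]
ft_force: [-1.1, -1.2, 0.5]
gripper_width: 0.0354
```

Run:
```python
from h import *
s=arm.state();print(s['ft_force'],s['gripper_width'])
jawplan(cw(.0006,.003,.044),-14); f=grab('wrist','w16'); cellfit(cloud(f))
```

```text
[-1.13629173 -1.15888951  0.49374532] 0.03535275463687431
jaw now [0.6264 0.1631 0.043 ] clock [  1.7   2.9 -19. ]
from [0.6058 0.0732 0.0986] az -14.0 tilt z [-0.011 -0.002] t 20.475
[[-0.02, -0.0, -0.02]] [np.float64(0.0001)]
cell y [-27. -21. -15.  -9.  -3.   3.   9.  15.  21.  27.] x [1.9 1.8 1.6 1.3 1.6 1.5 1.5 2.  1.7 1.7] z [-20.5 -20.6 -20.6 -20.5 -20.6 -20.6 -20.6 -20.2 -20.1 -20.1] y ext [-0.0358  0.0356]
```

View pics/w16.png

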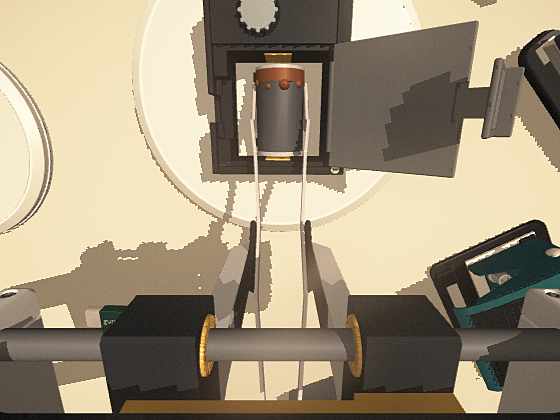

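Call:
play_rows --pt "0 0 0" --pt "0 0 -0.15" --pt "0 0 -0.2" --pt "0 0 -0.3" --pt "0 0 -0.3" --turn '[0,0,0,0,0]' --hand '[1,1,1,1,1]' --squeeze 40

```text
time: 21.15
eef_pos: [0.6059, 0.0735, 0.1481]
orientation: [0.993, -0.122, -0.006, 0.002]
ft_force: [0.0, -0.4, -0.8]
gripper_width: 0.0354
```

Run:
```python
from h import *
s=arm.state();print(s['ft_force'],s['gripper_width'],s['time'])
f=grab('wrist','w17'); C=toclock(cloud(f)); M=R.from_quat(s['orientation']).as_matrix()
print('jaw',(s['eef_pos']+M@JT).round(4))
m=(abs(C[...,0])<.008)
for y in np.arange(-.05,.05,.01):
    k=m&(C[...,1]>y)&(C[...,1]<y+.01); 
    if k.sum(): print(round(y*1e3),k.sum(),np.percentile(C[...,2][k],[5,50,95]).round(4))
```

```text
[ 0.01703877 -0.43329692 -0.75602673] 0.03541640199705704 21.15
jaw [0.6265 0.1633 0.0925]
-50 109 [-0.0408  0.0005  0.0019]
-40 143 [-0.0028  0.0015  0.0466]
-30 321 [0.0426 0.0449 0.0463]
-20 345 [0.0427 0.0449 0.0462]
-10 353 [0.0425 0.0449 0.0461]
0 358 [0.0425 0.0448 0.0463]
10 389 [0.0427 0.0451 0.0475]
20 306 [0.043  0.0452 0.0465]
30 138 [-0.0031 -0.0014  0.0013]
40 310 [-0.0005  0.0009  0.0056]
```

View pics/w17.png

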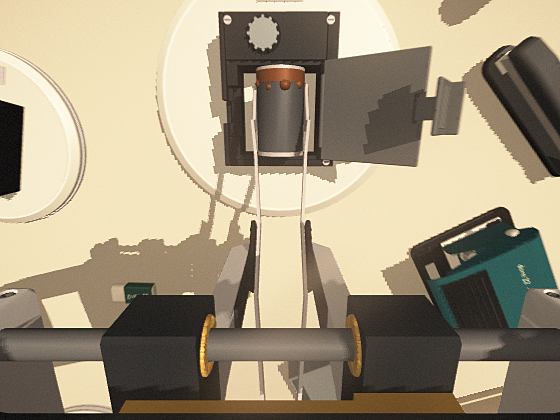

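Battery axis is about 91 mm up, level and held. I'll raise it and work out the tray pose from the stored cloud.

Call:
play_rows --pt "0 0 -0.5" --pt "0 0 -0.5" --pt "0 0 -0.4" --turn '[0,0,0]' --hand '[1,1,1]'

```text
time: 21.58
eef_pos: [0.6073, 0.0736, 0.223]
orientation: [0.993, -0.122, -0.004, 0.001]
ft_force: [0.2, 0.8, -2.0]
gripper_width: 0.035
```

Run:
```python
from h import *
np.set_printoptions(precision=1,suppress=True)
for k,sl in [('w8.npz',np.s_[40:215,380:530]),('w10.npz',np.s_[130:275,295:460])]:
    W=np.load(k)['W'][sl]
    P=W[(W[...,2]>.026)&(W[...,2]<.036)&np.isfinite(W[...,0])&(W[...,1]>-.30)&(W[...,0]<.74)]*1000
    # search angle, look at histograms of rim
    best=None
    for a in np.arange(0,20,.5):
        t=np.radians(a); u=P[:,0]*np.cos(t)+P[:,1]*np.sin(t); v=-P[:,0]*np.sin(t)+P[:,1]*np.cos(t)
        hu=np.histogram(u,bins=np.arange(500,760,2))[0]; hv=np.histogram(v,bins=np.arange(-450,50,2))[0]
        s=(hu.astype(float)**2).sum()+(hv.astype(float)**2).sum()
        if best is None or s>best[0]: best=(s,a,hu,hv)
    s,a,hu,hv=best; print(k,'az',a,'u peaks',[(500+2*i,hu[i]) for i in np.where(hu>60)[0]],'v peaks',[(-450+2*i,hv[i]) for i in np.where(hv>60)[0]])
```

```text
w8.npz az 10.5 u peaks [(np.int64(528), np.int64(385)), (np.int64(530), np.int64(130)), (np.int64(610), np.int64(174)), (np.int64(612), np.int64(232)), (np.int64(614), np.int64(77)), (np.int64(636), np.int64(114)), (np.int64(642), np.int64(82)), (np.int64(644), np.int64(516)), (np.int64(646), np.int64(121))] v peaks [(np.int64(-378), np.int64(95)), (np.int64(-376), np.int64(247)), (np.int64(-236), np.int64(135)), (np.int64(-234), np.int64(200))]
w10.npz az 10.0 u peaks [(np.int64(530), np.int64(236)), (np.int64(532), np.int64(237)), (np.int64(612), np.int64(68)), (np.int64(614), np.int64(230)), (np.int64(616), np.int64(67)), (np.int64(646), np.int64(302)), (np.int64(648), np.int64(107))] v peaks [(np.int64(-372), np.int64(90)), (np.int64(-230), np.int64(412)), (np.int64(-228), np.int64(131))]
```

Tray: the rim peaks give az 10.5° and the wide-compartment centre (.617,-.196), which matches the network mark. I'll carry the battery there.

Run:
```python
from h import *
jawplan([.617,-.196,.11],10.5,vmax=.04)
```

```text
jaw now [0.6281 0.1635 0.1675] clock [  3.3   3.7 105.5]
from [0.6073 0.0736 0.223 ] az -14.0 tilt z [-0.009 -0.002] t 21.575
[[0.23, 0.68, 0.12], [0.2, 0.69, 0.12], [0.17, 0.7, 0.12], [0.14, 0.71, 0.12], [0.11, 0.71, 0.12]] [np.float64(-0.0068), np.float64(-0.0068), np.float64(-0.0068), np.float64(-0.0068), np.float64(-0.0068)]
[[0.08, 0.72, 0.12], [0.05, 0.72, 0.12], [0.02, 0.72, 0.12], [-0.01, 0.72, 0.12], [-0.04, 0.72, 0.12]] [np.float64(-0.0068), np.float64(-0.0068), np.float64(-0.0068), np.float64(-0.0068), np.float64(-0.0068)]
```

Call:
play_rows --pt "0.12 0.35 0" --pt "0.22 0.68 0.06" --pt "0.19 0.7 0.12" --pt "0.16 0.7 0.12" --pt "0.13 0.71 0.12" --turn '[-0.004,-0.007,-0.007,-0.007,-0.007]' --hand '[1,1,1,1,1]'

```text
time: 22.2
eef_pos: [0.6254, -0.0903, 0.2082]
orientation: [1.0, -0.016, -0.0, 0.001]
ft_force: [0.8, 0.1, -1.2]
gripper_width: 0.035
```

Call:
play_rows --pt "0.1 0.72 0.12" --pt "0.06 0.72 0.12" --pt "0.03 0.72 0.12" --pt "0 0.6 0.1" --pt "0 0.3 0.05" --turn '[-0.007,-0.007,-0.007,-0.007,-0.004]' --hand '[1,1,1,1,1]'

```text
time: 22.82
eef_pos: [0.642, -0.2499, 0.1839]
orientation: [0.996, 0.087, 0.0, 0.002]
ft_force: [-0.2, -0.1, -2.3]
gripper_width: 0.0351
```

Call:
play_rows --pt "0 0 0" --turn '[0]' --hand '[1]'

```text
time: 22.95
eef_pos: [0.6419, -0.2509, 0.1837]
orientation: [0.996, 0.086, 0.0, 0.001]
ft_force: [0.3, 0.3, -1.1]
gripper_width: 0.0349
```

Run:
```python
from h import *
s=arm.state();print(s['ft_force'],s['gripper_width'])
f=grab('wrist','w18'); jawplan([.617,-.196,.06],10.5,vmax=.04)
print([(d['pixel'],d['conf'],onz(f,*d['pixel'],.004)) for d in optics.mark_of('tray_in','wrist')[:2]])
```

```text
[ 0.25219208  0.30879944 -1.145225  ] 0.03489233197829173
jaw now [ 0.6249 -0.1596  0.1284] clock [  78.4 -310.6   66.4]
from [ 0.6419 -0.2503  0.1839] az 9.9 tilt z [ 0.    -0.003] t 23.0
[[-0.13, 0.34, 0.69], [-0.13, 0.34, 0.69]] [np.float64(-0.0008), np.float64(-0.0008)]
[([266.4, 145.7], 0.78, array([ 0.61565061, -0.19873159,  0.004     ]))]
```

View pics/w18.png

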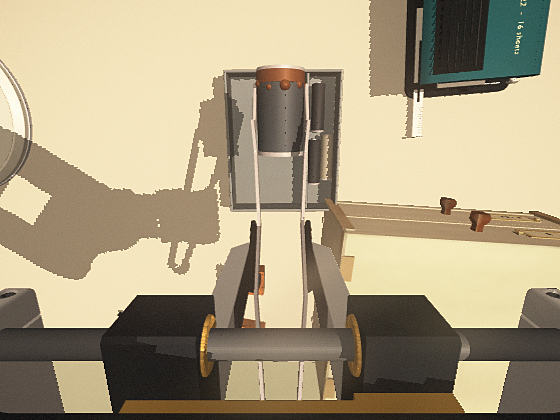

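Run:
```python
from h import *
jawplan([.611,-.191,.06],10.5,vmax=.03)
```

```text
jaw now [ 0.625  -0.159   0.1286] clock [  78.3 -309.9   66.6]
from [ 0.642  -0.2496  0.184 ] az 10.0 tilt z [ 0.001 -0.003] t 23.05
[[-0.12, 0.19, 0.46], [-0.12, 0.19, 0.46], [-0.12, 0.19, 0.46]] [np.float64(-0.0005), np.float64(-0.0005), np.float64(-0.0005)]
```

Call:
play_rows --pt "-0.14 0.2 0.2" --pt "-0.14 0.2 0.46" --pt "-0.12 0.19 0.46" --pt "0 0 0.2" --pt "0 0 0" --turn '[0,0,0,0,0]' --hand '[1,1,1,1,1]'

```text
time: 23.68
eef_pos: [0.6266, -0.2813, 0.116]
orientation: [0.996, 0.088, 0.0, 0.001]
ft_force: [0.4, 0.5, -1.1]
gripper_width: 0.0351
```

```bash
cat >> h.py <<'E'
def tcell(W,jx,jy):
    t=np.radians(100.5); m=(np.hypot(W[...,0]-jx,W[...,1]-jy)<.012); print('cell top z',np.nanpercentile(W[...,2][m],[5,50,90,98]).round(4))
E
python3 - <<'E'
from h import *
s=arm.state();print(s['ft_force'],s['gripper_width'])
f=grab('wrist','w19'); jawplan([.611,-.191,.0235],10.5,vmax=.03); M=R.from_quat(s['orientation']).as_matrix(); j=s['eef_pos']+M@JT; tcell(cloud(f),j[0],j[1])
E
```

```text
[ 0.36214225  0.52310961 -1.1043677 ] 0.03510816667935535
jaw now [ 0.6097 -0.1909  0.0611] clock [  71.2 -344.6   -0.9]
from [ 0.627  -0.2814  0.1166] az 10.1 tilt z [ 0.002 -0.004] t 23.725
[[0.02, 0.0, 0.38], [0.02, 0.0, 0.38]] [np.float64(-0.0005), np.float64(-0.0005)]
cell top z [0.0719 0.0746 0.076  0.0767]
```

View pics/w19.png

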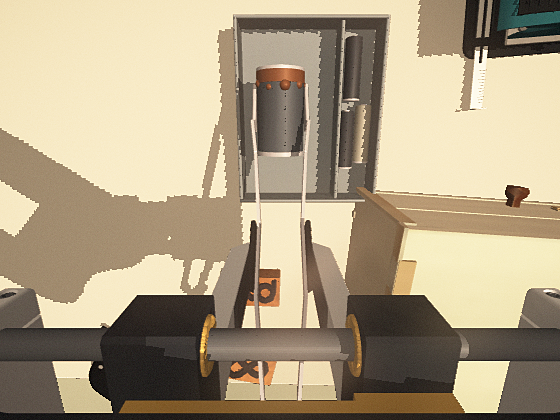

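Call:
play_rows --pt "0 0 0.3" --pt "0 0 0.22" --pt "0 0 0.12" --pt "0 0 0.06" --turn '[0,0,0,0]' --hand '[1,1,1,1]'

```text
time: 24.22
eef_pos: [0.6285, -0.2813, 0.0813]
orientation: [0.996, 0.089, 0.002, 0.003]
ft_force: [0.8, -0.3, -1.2]
gripper_width: 0.0355
```

Call:
play_rows --pt "0 0 0.04" --pt "0 0 0.02" --turn '[0,0]' --hand '[1,1]'

```text
time: 24.48
eef_pos: [0.6287, -0.2816, 0.0786]
orientation: [0.996, 0.089, 0.002, 0.003]
ft_force: [-0.2, -0.1, 1.0]
gripper_width: 0.0353
```

Run:
```python
from h import *
s=arm.state();print(s['ft_force'],s['gripper_width'],s['eef_pos'])
f=grab('wrist','w20');  M=R.from_quat(s['orientation']).as_matrix(); j=s['eef_pos']+M@JT; tcell(cloud(f),j[0],j[1])
```

```text
[-0.15063232 -0.08789799  0.96867501] 0.03525539592134562 [ 0.62874388 -0.28155554  0.07863983]
cell top z [0.0346 0.0376 0.039  0.0397]
```

Call:
play_rows --pt "0 0 0.01" --pt "0 0 0.01" --pt "0 0 0" --turn '[0,0,0]' --hand '[0.13,0.13,0.13]' --squeeze 20

```text
time: 24.9
eef_pos: [0.6293, -0.2818, 0.0784]
orientation: [0.996, 0.089, 0.003, 0.003]
ft_force: [1.2, 0.4, -1.0]
gripper_width: 0.0409
```

Run:
```python
from h import *
s=arm.state();print(s['ft_force'],s['gripper_width'],s['eef_pos'])
f=grab('wrist','w21');  M=R.from_quat(s['orientation']).as_matrix(); j=s['eef_pos']+M@JT; tcell(cloud(f),j[0],j[1])
```

```text
[ 1.21891234  0.40864054 -0.97432   ] 0.04092155632821758 [ 0.62925959 -0.28177587  0.07842356]
cell top z [0.0345 0.0376 0.0389 0.0395]
```

View pics/w21.png

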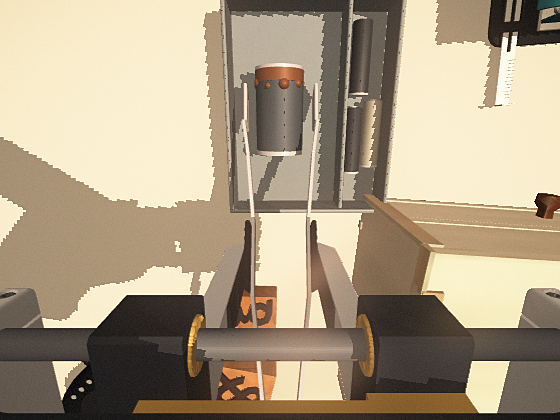

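Battery rests free in the tray, top at 38–39 mm. I'll lift the tongs clear and carry them back to their original spot.

Call:
play_rows --pt "0 0 -0.15" --pt "0 0 -0.4" --pt "0 0 -0.8" --pt "0 0 -0.8" --pt "0 0 0" --turn '[0,0,0,0,0]' --hand '[0.13,0.13,0.13,0.13,0.13]'

```text
time: 25.58
eef_pos: [0.6295, -0.2816, 0.1945]
orientation: [0.996, 0.089, 0.005, 0.005]
ft_force: [0.8, -0.3, -0.2]
gripper_width: 0.041
```

Run:
```python
from h import *
f=grab('wrist','w22'); plan([.448,-.238,.12],6.3)
t=np.radians(10.5);W=cloud(f)
m=(abs(W[...,0]-.61)<.05)&(abs(W[...,1]+.19)<.06)&(W[...,2]>.028)&(W[...,2]<.043)
U=(W-np.array([.617,-.1963,.004])); u=U[...,0]*np.cos(t)+U[...,1]*np.sin(t); v=-U[...,0]*np.sin(t)+U[...,1]*np.cos(t)
k=(abs(u)<.036)&(abs(v)<.06)&(U[...,2]>.02)&(U[...,2]<.04); print('cell in tray',np.percentile(u[k],[1,50,99]).round(4),np.percentile(v[k],[1,50,99]).round(4),np.percentile(U[...,2][k],98))
```

```text
from [ 0.6283 -0.2809  0.1917] az 10.2 tilt z [ 0.006 -0.006] t 25.625
[[-0.68, -0.3, 0.28], [-0.68, -0.29, 0.28], [-0.69, -0.28, 0.28], [-0.69, -0.27, 0.28], [-0.7, -0.26, 0.28]] [np.float64(0.0022), np.float64(0.0022), np.float64(0.0022), np.float64(0.0022), np.float64(0.0022)]
cell in tray [-0.0204 -0.0047  0.0114] [-0.028   0.0026  0.0306] 0.03576461312462728
```

View pics/w22.png

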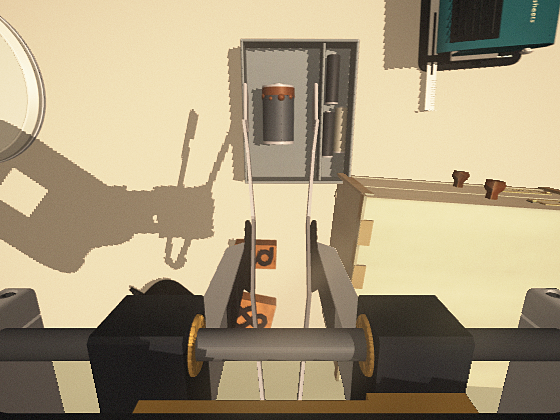

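Battery in the tray at (-5,+2) mm. Now the tongs go back.

Call:
play_rows --pt "-0.68 -0.3 0.1" --pt "-0.68 -0.29 0.1" --pt "-0.69 -0.28 0.2" --pt "-0.69 -0.27 0.28" --pt "-0.7 -0.26 0.28" --turn '[0.002,0.002,0.002,0.002,0.002]' --hand '[0.13,0.13,0.13,0.13,0.13]'

```text
time: 26.25
eef_pos: [0.4404, -0.2343, 0.1341]
orientation: [0.998, 0.057, -0.001, -0.0]
ft_force: [-0.0, -0.1, -1.6]
gripper_width: 0.0412
```

Run:
```python
from h import *
plan([.448,-.240,.085],6.3)
```

```text
from [ 0.4404 -0.2343  0.1341] az 6.6 tilt z [-0.002  0.   ] t 26.25
[[0.07, 0.07, 0.49], [0.07, 0.07, 0.49]] [np.float64(0.0004), np.float64(0.0004)]
```

Call:
play_rows --pt "0.07 0.07 0.49" --pt "0.05 0.07 0.45" --pt "0 0 0.25" --pt "0 0 0.25" --pt "0 0 0.25" --turn '[0,0,0,0,0]' --hand '[0.13,0.13,0.13,0.13,0.13]'

```text
time: 26.88
eef_pos: [0.4411, -0.2366, 0.0414]
orientation: [0.998, 0.057, -0.004, -0.003]
ft_force: [-0.8, 0.4, -0.4]
gripper_width: 0.0408
```

Run:
```python
from h import *
f,W,T=tong('w23'); jaws(T,W)
```

```text
tcp [ 0.44   -0.2357  0.0398] grip 0.0409 ft [-0.5  1.1 -1.6] t 26.925 tilt [-0.011  0.008] az 6.5
-130 16 x [-0.0255  0.0274] z(up) [-0.0245 -0.0251 -0.0268]
-120 166 x [-0.0256  0.0267] z(up) [-0.0216 -0.0234 -0.0267]
-110 193 x [-0.0255  0.0267] z(up) [-0.0184 -0.0206 -0.0268]
-100 218 x [-0.025   0.0261] z(up) [-0.0147 -0.0176 -0.0268]
-90 172 x [-0.0249  0.026 ] z(up) [-0.012  -0.0142 -0.026 ]
-80 153 x [-0.0235  0.0245] z(up) [-0.0086 -0.0107 -0.0185]
-70 162 x [-0.0222  0.0228] z(up) [-0.0052 -0.0075 -0.0158]
-60 163 x [-0.0211  0.0216] z(up) [-0.0023 -0.0044 -0.0123]
-50 162 x [-0.0199  0.0209] z(up) [ 0.0012 -0.0012 -0.0083]
pitch 17.5 top 0.0136 al max [0.1186 0.1212 0.1227 0.1238] pe range [0.0023 0.0139]
```

View pics/w23.png

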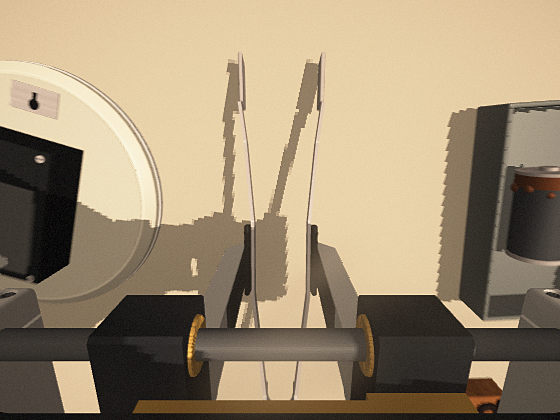

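Call:
play_rows --pt "0.05 0 0.28" --pt "0 0 0.26" --pt "0 0 0.12" --pt "0 0 0.04" --turn '[0,0,0,0]' --hand '[0.13,0.13,0.13,0.13]'

```text
time: 27.42
eef_pos: [0.443, -0.2361, 0.004]
orientation: [0.998, 0.057, -0.006, -0.004]
ft_force: [-4.9, 0.0, 10.6]
gripper_width: 0.0409
```

Run:
```python
from h import *
f,W,T=tong(); jaws(T,W)
```

```text
tcp [ 0.443  -0.2361  0.004 ] grip 0.0412 ft [-3.4 -0.3  4.7] t 27.475 tilt [-0.012  0.007] az 6.5
-130 241 x [-0.0269  0.0261] z(up) [0.0125 0.0111 0.0083]
-120 271 x [-0.0267  0.0257] z(up) [0.0126 0.0112 0.0081]
-110 257 x [-0.0263  0.0253] z(up) [0.0126 0.0114 0.0083]
-100 220 x [-0.0266  0.0255] z(up) [0.0128 0.0116 0.0084]
-90 204 x [-0.0253  0.0243] z(up) [0.0129 0.0118 0.0084]
-80 193 x [-0.0241  0.0227] z(up) [0.013  0.0119 0.0084]
-70 181 x [-0.0227  0.0215] z(up) [0.013  0.012  0.0087]
-60 171 x [-0.0217  0.0204] z(up) [0.013  0.0122 0.0088]
-50 167 x [-0.0209  0.0194] z(up) [0.0135 0.0121 0.0086]
pitch 0.6 top 0.0135 al max [0.125  0.127  0.1278 0.1285] pe range [0.0088 0.014 ]
```

The tongs are flat, pitch 0.6°. I'll open and retreat.

Call:
play_rows --pt "0 0 -0.02" --pt "0 0 -0.02" --pt "0 0 -0.02" --pt "0 0 -0.02" --pt "0 0 0" --turn '[0,0,0,0,0]' --hand '[0,-0.3,-1,-1,-1]'

```text
time: 28.1
eef_pos: [0.4436, -0.2364, 0.0083]
orientation: [0.998, 0.057, -0.005, -0.003]
ft_force: [-0.3, 0.3, 0.1]
gripper_width: 0.0837
```

Call:
play_rows --pt "0 0 -0.3" --pt "0 0 -0.9" --pt "0 0 -0.9" --pt "0 0 -0.9" --pt "0 0 0" --turn '[0,0,0,0,0]' --hand '[-1,-1,-1,-1,-1]'

```text
time: 28.72
eef_pos: [0.4455, -0.2376, 0.1669]
orientation: [0.998, 0.057, -0.004, -0.002]
ft_force: [0.2, 0.8, -0.2]
gripper_width: 0.0941
```

Run:
```python
from h import *
f=grab('wrist','w24'); W=cloud(f); print(arm.state()['time'],arm.state()['ft_force'])
P=W[(abs(W[...,0]-.44)<.06)&(W[...,1]<-.09)&(W[...,1]>-.35)&(W[...,2]>.006)&(W[...,2]<.06)]
for y in np.arange(-.34,-.08,.02):
    k=(P[:,1]>y)&(P[:,1]<y+.02)
    if k.sum()>3: print(round(y,2),k.sum(),np.percentile(P[k,0],[2,98]).round(3),'z95',np.percentile(P[k,2],[95]).round(4))
f=grab('scene','s24'); f=grab('side','d24')
prof(cloud(f))
im=cv2.imread('pics/s24.png'); cv2.imwrite('pics/s24z.png',cv2.resize(im[100:320,150:450],(780,572),interpolation=2))
```

```text
28.775 [ 0.03913899  0.14412807 -0.73677272]
-0.34 86 [0.443 0.46 ] z95 [0.0178]
-0.32 73 [0.439 0.461] z95 [0.0179]
-0.3 84 [0.433 0.462] z95 [0.0177]
-0.28 86 [0.428 0.462] z95 [0.0178]
-0.26 156 [0.422 0.465] z95 [0.0276]
-0.24 210 [0.419 0.464] z95 [0.0276]
-0.22 144 [0.418 0.463] z95 [0.0271]
-0.2 96 [0.413 0.46 ] z95 [0.0176]
-0.18 101 [0.408 0.46 ] z95 [0.0179]
-0.16 109 [0.403 0.461] z95 [0.0176]
-0.14 132 [0.401 0.46 ] z95 [0.0177]
-0.12 82 [0.399 0.459] z95 [0.0175]
-75 53 [-42. -41. -40. -40. -38.]
-65 49 [-42. -41. -40. -39. -38.]
-55 160 [-41. -39. -29. -16.  -1.]
-45 39 [-18. -12.  -5.  -0.   1.]
-35 9 [-13.  -6.  -3.  -3.  -2.]
-15 6 [-38. -37. -36. -35. -24.]
-5 8 [-40. -39. -37. -35. -13.]
5 8 [-38. -37. -36. -35. -32.]
15 7 [-41. -39. -38. -33. -32.]
25 119 [-35. -20.  -9.  -1.   5.]
35 77 [ 4.  7.  8. 10. 12.]
45 73 [11. 14. 16. 18. 20.]
55 71 [19. 21. 23. 24. 27.]
65 83 [25. 29. 30. 33. 35.]
75 118 [-42. -39.  37.  40.  56.]
85 146 [-41. -40.  45.  56.  78.]
95 74 [-42. -40. -39.  60.  66.]
105 37 [-44. -42.  54.  58.  60.]
125 36 [-63. -62. -61. -61. -59.]
135 44 [-63. -62. -61. -61. -59.]
145 43 [-63. -62. -61. -60. -60.]
```

View pics/s24z.png

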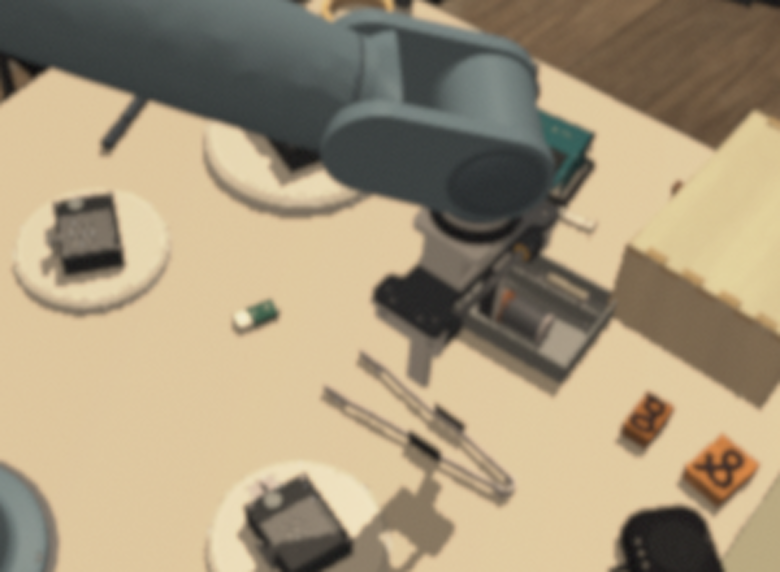

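View pics/w24.png

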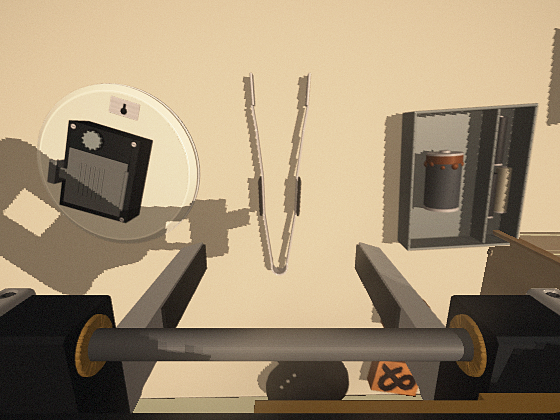

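The final view shows the tongs flat at (280,170), with an even top height. The battery is in the wide compartment at (444,180), and the cover is at about 2.4 rad. Handing in.

Run:
```python
from h import *
print(arm.close_job())
```

```text
the job is handed in; nothing more can be done
None
```

The battery is out of the clock and lying in the wide compartment of the tray, and the tongs are back flat on the table. I handed the job in at about 29 s; it reports no verdict.

**What I did**
- **Clock:** I chose the largest of the three (236 mm back, 62 mm case).
- **Cover:** The tool could not slant, so I pinched the tab from its sides. I pressed it in, lifted the cover to about 0.9 rad, then pushed it over with shut fingers.
- **Battery:** The bay's end wall stands too high for level tongs. I rested their bow on the fixed drawer box and pivoted them to about 34° nose-down in the pads. Then I lifted the battery out, lowered it onto the tray floor and let go.
- **Tongs:** Pressing their nose on the table levelled them again, close to where they first lay.

**Last checks**
- **Cover:** it stands at about 2.4 rad (needs more than 1.8).
- **Lift:** the battery axis was about 91 mm high just after leaving the bay, and I raised it further before the carry.
- **Battery in tray:** it is about (-5, +2) mm from the compartment's middle, with its top at about 39 mm. That matches resting on the floor.
- **Tongs:** they are level, with their top edge even to within 0.5 mm along the arms.
- **Robot:** it is raised clear and shows no contact force.

**What disagreed or went unchecked**
- Height readings ran 0.5 to 2 mm above the stated sizes, within the calibration.
- When I first closed on the tongs the arm drifted about 7 mm, so they shifted slightly before the grasp. They lie within about 1 cm of their original place.
- I did not measure the bystanders again at the end. Those visible in the last pictures looked unmoved, but the arm and the picture crop hid the magnifier.

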